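# Row of finish tins under the luthier's shelf

### The job

Put the three metal tins away on the lower board of the wooden rack as one neat row: upright, backs against the rear rail, the largest against the fixed end piece, next to it the middle one, and last the smallest. Slide the wooden bookend along until it closes the row up with no gaps, gently, so the thin tins are not crushed. Leave the screwdriver, cork block and glue bottle where they are.

Things in the scene. Friction and masses are not known exactly. Their poses are not given: they have to be found in the camera images.
- rack_corner (a point): Inner rear corner of a fixed wooden rack's lower board, where its top (30 mm above the bench), the rear rail's front face and the end piece's inner face meet. Rack axes: x to the rear, away from the robot; y left, towards the end piece; z up. Tins stand at -x, -y of it. Board: 75 mm forward, 25 mm left, 345 mm right. Rail 22 mm high; end piece 45 mm high, 14 thick, 75 deep.
- upper_edge (a point): On the lower front edge of the rack's fixed upper ledge, 185 mm above the lower board, above the middle of the row's space; rack axes. The ledge spans the rack, is 42 mm deep (towards the rear), 18 mm thick, and hangs over the row, so an upright hand does not fit; one leaning back to the robot 25 to 45 degrees does. Its two posts stand behind the rail. Small things lie on it, up to 20 mm high.
- large_mid (a point): The largest of three rectangular bare-metal tins standing upright, a black screw cap (20 mm wide, 12 high) mid-top. Body 46 mm wide (its y axis), 60 mm deep (its x axis), 70 mm high without the cap, 0.09 to 0.29 kg. The point is the centre of the body, half-way up; z is up. On the bench at the start.
- middle_mid (a point): The middle one of three rectangular bare-metal tins standing upright, a black screw cap (20 mm wide, 12 high) mid-top. Body 40 mm wide (its y axis), 60 mm deep (its x axis), 58 mm high without the cap, 0.09 to 0.29 kg. The point is the centre of the body, half-way up; z is up. On the bench at the start.
- small_mid (a point): The smallest of three rectangular bare-metal tins standing upright, a black screw cap (20 mm wide, 12 high) mid-top. Body 34 mm wide (its y axis), 60 mm deep (its x axis), 46 mm high without the cap, 0.09 to 0.29 kg. The point is the centre of the body, half-way up; z is up. On the bench at the start.
- bookend (a joint): Travel of the wooden bookend on the lower board, m: 0 fully open (inner face 260 mm from the end piece), growing as it slides left towards the end piece; range 0 to 0.20. Reads 0.140 when the three tins (120 mm together) just fill the space. About 2 N of sliding friction, some drag, no spring; stays where left. Starts at 0 to 0.02.
- bookend_push (a point): Point on the outer (right, -y) face of the bookend where it can be pushed left: 28 mm above the lower board, 18 mm behind its front edge. The bookend is an upright plate 12 mm thick, 80 mm deep (rack x), 60 mm high; rack axes. At least 70 mm of free board lies to its right.
- tin_large: The largest tin as a body; origin at the centre of its underside.
- tin_middle: The middle tin as a body; origin at the centre of its underside.
- tin_small: The smallest tin as a body; origin at the centre of its underside.
- screwdriver: A loose screwdriver lying on the bench to the left; not part of the job.
- cork_block: A cork sanding block, 90 x 50 x 30 mm, on the bench to the right; not part of the job.
- glue_bottle: A pale glue bottle, 52 mm across and 110 mm high, standing at the right; not part of the job.
Not all that is in view belongs to the job. What is shaped like the tin_middle but blue or red is not meant.

How it is judged:
By the outcome, as a careful person would: the job done as asked, in the order asked, and still so for the second after the job is handed in, with the robot touching nothing.
It also fails if it takes over 72 s, if anything falls off the work surface, if the arm or the gripper's body presses on something with over 40 N, if the wrist force passes 120 N, or if a joint passes its speed limit or range.

### The arm

A 6-joint arm with a two-finger parallel gripper is mounted at the origin on the work surface. World frame = base frame: x ahead of the robot, y to its left, z up, the work surface at z = 0. Lengths are in m, angles in degrees, forces in N, time in s.
With the tool pointing down it reaches from about 0.3 to 0.775 m from the base axis. Payload 14.6 kg.
Tool frame: the origin (TCP) lies on the mounting face of the last link; the fingertips stand 173 mm ahead of it and the grasp point (between the pads) lies 155 mm ahead of it (hold_point_z is the z of the grasp point in the tool frame, in m); z points along the fingers, y is the line along which they close (so a half turn about z gives the same grasp; the last joint's range is limited). The gripper opens to 85 mm and grips with 20 to 120 N. Pads are 22 mm wide; open, the fingers measure 114 mm over their backs; the gripper's body (76 mm by 85 mm) begins 54 mm behind the grasp point. The pads swing forward as they close: fully open they stand 13 mm farther back than shut.
Start: joints at [-80.077, 17.183, 87.147, -0, 75.671, -3.816], TCP at [0.131, -0.534, 0.405] pointing down, gripper open.
Joint ranges: [-173.82, 173.82], [-45.26, 126.66], [13.44, 144.39], [-59.66, 239.66], [0, 175.72], [-146.38, 146.38]. Speed limits (degrees/s): [127.2, 127.2, 147.25, 180, 180, 180].

### API

Orientations are given as a 3x3 rotation matrix whose columns are the frame's x, y, z axes.
In Python, from workcell import observe, capture, camera_info, close_job, hold_point_z gives the robot as it stands.
- The arm moves only by the tool send_rows, never from a script. Its argument "rows" is a list of rows, each an object of numbers: "gripper": the opening, from 0 (shut) to 1 (fully open); "tx", "ty", "tz": the shift along the tool's x, y, z in m; "twist": the turn about the tool's z in degrees. In form: [{"gripper": .., "tx": .., "ty": .., "tz": .., "twist": ..}, ...]. A call has 1 to 5 rows; each row is the pose to reach, as a shift and turn from the pose commanded when the call began, along the tool's axes at that moment; what a row does not reach only later rows make up. A row lasts 1/8 s, in which the tool goes at most 62.5 mm and 10.7 degrees, less where a joint would pass 70% of its speed; a pose out of reach is approached as far as the arm can. A call with a gripper value outside its range is refused whole. The fingers move at their own pace and stop on an object; "squeeze" is the grip in N (left out, the last holds). Time passes only in rows, so rows that repeat a pose let the fingers close. It gives the time, the measured TCP pose, the force, the opening and the grip force at its end, in the units of the state.
- observe(): the state, without advancing time (a new reading comes with each control period).
- capture(name): name is "side" or "top" or "wrist"; returns the picture (420x560x3 uint8, red, green, blue); there is no depth.
- camera_info(name): a dict with "fx", "fy", "cx", "cy" (pixels), "R" (3x3) and "t" (3): a world point X has camera coordinates R X + t; the wrist camera has in their place "tool_from_camera" (4x4, takes a point from camera to tool coordinates, whose origin is the TCP and whose axes are the flange's). Camera axes: x right, y down, z forward; pixel columns grow to the right and rows downward; lengths in m; the calibration is good to about 2 mm. A picture is of the moment at which its call begins: read the wrist's pose just before it. camera_info takes no time and is no camera call.
- close_job(): hands the job in; it is judged then, once.
The state is a dict: "t": time; "joint_positions": joint angles; "qvel": joint speeds; "joint_efforts": joint torques, N m; "tool_pos": TCP position; "orientation": TCP orientation; "contact_force": force on the tool from outside, world axes, zero at the start; "torque": the same for the moment, N m; "grip_width": opening from 0.0 (shut) to 1.0 (fully open); "gripper_force": force on a finger pad.
Only numpy, scipy, OpenCV 4.12 (cv2) and the standard library are available. Lean on these libraries where they do the work, as an engineer would, in place of code of your own. Each camera call takes 0.05 s, during which the arm holds its last target. There are 200 camera calls.

## Working session

There is one attempt and no reset: what is moved stays moved. The work goes in short steps, Python scripts to look and compute and a tool call to move; the robot and the scene stay as the last step left them, time stands still between calls to the robot, and variables do not carry over. Pictures are saved under pics/ and viewed, at most 10 in all, crops included, and the job is handed in when it is done.

Besides the shell and the picture viewer there is one more tool, called by a JSON object that holds its "api" and its "payload", one argument or row to a line. send_rows: Moves the arm, as the interface text tells. Its arguments: {"type":"object","properties":{"rows":{"type":"array"},"squeeze":{"type":"number"}},"required":["rows"]}

```bash
ls; mkdir -p pics
python3 - <<'E'
from workcell import *
import cv2,numpy as np
np.set_printoptions(precision=4,suppress=True)
s=observe();print(s)
for n in("side","top","wrist"):
    c=camera_info(n);print(n,c)
    im=capture(n);cv2.imwrite(f"pics/{n}0.png",im[:,:,::-1])
E
```

```text
pics
{'t': 0.0, 'joint_positions': array([-80.0759,  17.2175,  87.1834,   0.001 ,  75.6717,  -3.8165]), 'qvel': array([ 0.0278,  0.0707, -0.0717,  0.0369,  0.0368, -0.0338]), 'joint_efforts': array([  0.0002, -54.3503, -36.1795,  -0.    ,   0.004 ,   0.    ]), 'tool_pos': array([ 0.1306, -0.5342,  0.4041]), 'orientation': array([[ 0.9714,  0.2375, -0.0002],
       [ 0.2375, -0.9714,  0.0013],
       [ 0.0001, -0.0013, -1.    ]]), 'contact_force': array([-0.6052, -0.2372, -0.5904]), 'torque': array([-0.0108, -0.005 , -0.014 ]), 'gripper_force': 0.0, 'grip_width': 1.000044992345781}
side {'fx': 454.9552242795122, 'fy': 454.9552242795122, 'cx': 282.79329873312327, 'cy': 211.77108148747578, 'R': array([[-0.9124, -0.4093,  0.0012],
       [-0.2227,  0.494 , -0.8404],
       [ 0.3434, -0.7671, -0.5419]]), 't': array([0.5179, 0.2617, 0.9943])}
top {'fx': 465.16631674792876, 'fy': 465.16631674792876, 'cx': 278.9785576400759, 'cy': 209.38183547552865, 'R': array([[-0.028 , -0.9996,  0.0004],
       [-0.9924,  0.0278, -0.1203],
       [ 0.1202, -0.0038, -0.9927]]), 't': array([0.0241, 0.5605, 1.4675])}
wrist {'fx': 294.7026339684403, 'fy': 294.7026339684403, 'cx': 274.69547948006107, 'cy': 206.75983415058286, 'tool_from_camera': array([[ 0.0004, -0.954 , -0.2997,  0.0757],
       [ 1.    ,  0.0003,  0.0003, -0.0003],
       [-0.0002, -0.2997,  0.954 ,  0.0301],
       [ 0.    ,  0.    ,  0.    ,  1.    ]])}
```

View pics/top0.png

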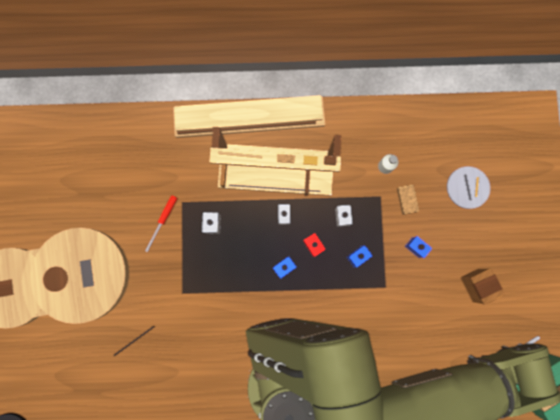

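View pics/side0.png

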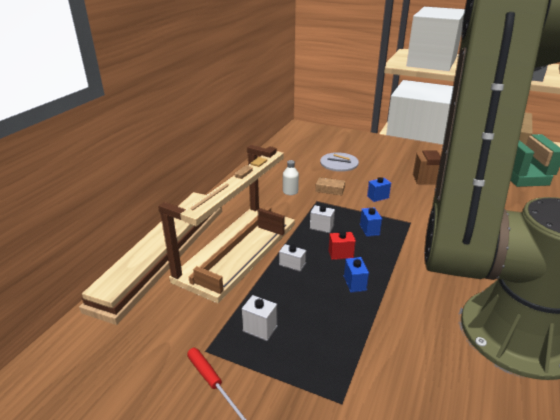

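```bash
cat > h.py <<'E'
import numpy as np,cv2
from workcell import *
np.set_printoptions(precision=4,suppress=True)
def ray(n,u,v,s=None):
    c=camera_info(n); d=np.array([(u-c['cx'])/c['fx'],(v-c['cy'])/c['fy'],1.])
    if n=='wrist':
        T=c['tool_from_camera'];R=s['orientation'];return s['tool_pos']+R@T[:3,3],R@T[:3,:3]@d
    return -c['R'].T@c['t'],c['R'].T@d
def on(n,u,v,z,s=None):
    o,d=ray(n,u,v,s);return o+d*(z-o[2])/d[2]
def proj(n,X,s=None):
    c=camera_info(n)
    if n=='wrist':
        T=np.linalg.inv(c['tool_from_camera']);p=T[:3,:3]@(s['orientation'].T@(np.array(X)-s['tool_pos']))+T[:3,3]
    else: p=c['R']@np.array(X)+c['t']
    return np.array([c['fx']*p[0]/p[2]+c['cx'],c['fy']*p[1]/p[2]+c['cy']])
E
python3 - <<'E'
from h import *
im=cv2.imread('pics/top0.png')
a=cv2.resize(im[115:200,195:355],None,fx=5,fy=5,interpolation=cv2.INTER_CUBIC);
b=cv2.resize(cv2.imread('pics/side0.png')[140:345,150:350],None,fx=2.9,fy=2.9,interpolation=cv2.INTER_CUBIC)
cv2.imwrite('pics/ctop.png',a);cv2.imwrite('pics/cside.png',b)
hsv=cv2.cvtColor(im,cv2.COLOR_BGR2HSV)
m=((hsv[...,1]<50)&(hsv[...,2]>130)).astype(np.uint8);m[:195]=0;m[290:]=0;m[:,:185]=0;m[:,380:]=0
cs,_=cv2.findContours(m,cv2.RETR_EXTERNAL,2)
for c in cs:
    if cv2.contourArea(c)>40:
        r=cv2.minAreaRect(c);print(r,on('top',*r[0],0.05))
E
```

```text
((210.0, 222.0), (20.0, 16.0), 90.0) [0.5247 0.229  0.05  ]
((343.756103515625, 214.8048553466797), (20.31940460205078, 14.356100082397461), 83.6598129272461) [ 0.5358 -0.1975  0.05  ]
((283.5, 213.5), (19.0, 11.0), 90.0) [ 0.5454 -0.0056  0.05  ]
```

View pics/ctop.png

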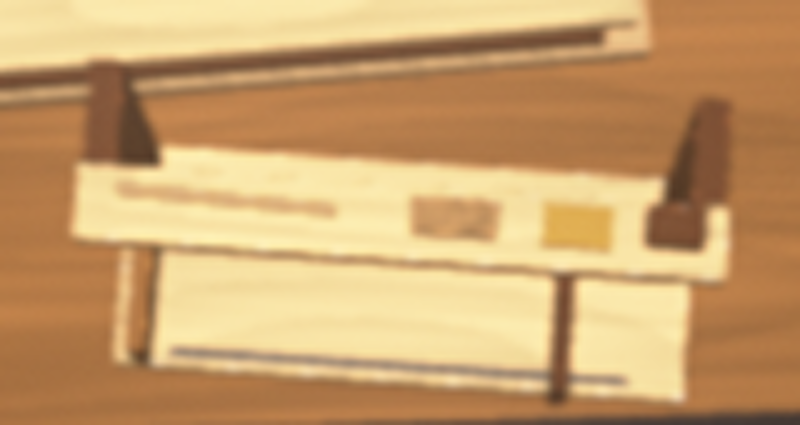

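View pics/cside.png

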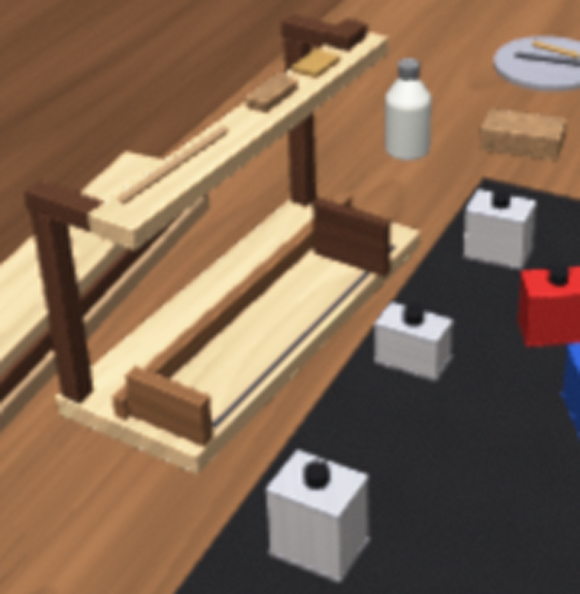

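Run:
```python
from h import *
print(ray('top',0,0)[0],ray('side',0,0)[0])
T=lambda u,v,z:on('top',u/5+195,v/5+115,z)
S=lambda u,v,z:on('side',u/2.9+150,v/2.9+140,z)
print('ledge',T(70,238,.233),T(727,282,.233), T(70,238,.215),T(727,282,.215))
print('ledgeS bottom front L',S(133,245,.215),'top R',S(388,40,.233),'top L',S(133,232,.233))
print('board front',T(113,362,.03),T(685,402,.03),'S',S(197,465,.03),S(420,235,.03))
print('bookend top front', T(557,400,.09),T(572,280,.09),'S',S(390,220,.09),S(388,272,.03))
print('end piece top front', T(140,360,.075), 'S', S(210,408,.075),S(208,440,.03),'rear',S(133,370,.075))
print('track',T(170,350,.03),T(625,380,.03))
for n,u,v,h in(('L',210,222,.07),('M',344,215,.058),('S',283.5,213.5,.046)):print(n,on('top',u,v,h))
print('caps S', S(317,470,.08),S(413,313,.056),S(500,198,.068))
```

```text
[0.3805 0.0141 1.5243] [0.1894 0.8454 0.7581]
ledge [0.6757 0.2034 0.233 ] [ 0.64   -0.1673  0.233 ] [0.6798 0.2061 0.215 ] [ 0.6436 -0.1698  0.215 ]
ledgeS bottom front L [0.6805 0.1972 0.215 ] top R [ 0.636  -0.1581  0.233 ] top L [0.6734 0.2048 0.233 ]
board front [0.639 0.206 0.03 ] [ 0.6023 -0.165   0.03  ] S [0.6332 0.2134 0.03  ] [ 0.5993 -0.1547  0.03  ]
bookend top front [ 0.5969 -0.0781  0.09  ] [ 0.6727 -0.0902  0.09  ] S [ 0.6004 -0.0837  0.09  ] [ 0.6026 -0.0845  0.03  ]
end piece top front [0.6321 0.1832 0.075 ] S [0.629  0.1944 0.075 ] [0.6398 0.1853 0.03  ] rear [0.7086 0.1803 0.075 ]
track [0.6459 0.1688 0.03  ] [ 0.6179 -0.1266  0.03  ]
L [0.5228 0.2261 0.07  ]
M [ 0.5343 -0.1971  0.058 ]
S [ 0.5458 -0.0056  0.046 ]
caps S [0.5207 0.2255 0.08  ] [ 0.5428 -0.0041  0.056 ] [ 0.5318 -0.1942  0.068 ]
```

Top view: bare-metal tins at (210,222) large, (344,215) middle, (284,214) small; the blue ones (285,267), (361,256), (419,246) and the red one (315,244) have a coloured body, so they are decoys. The rack front is at about (275,190), with the end piece on the left and the bookend at (308,185). The rack is yawed about -5.6°, and the ledge front is about 34 mm in front of the rail. The moves keep the hand upright, so I'll grip each tin at its front end, set it down forward on the board, and push it back.

{"api": "send_rows", "payload": {
  "rows": [
    {"gripper":1,"tx":0.025,"ty":-0.031},
    {"gripper":1,"tx":0.06,"ty":-0.073},
    {"gripper":1,"tx":0.097,"ty":-0.117},
    {"gripper":1,"tx":0.135,"ty":-0.163},
    {"gripper":1,"tx":0.173,"ty":-0.21}
  ],
  "squeeze": 30
}}

```text
invalid input
```

{"api": "send_rows", "payload": {
  "rows": [
    {"gripper":1,"tx":0.038,"ty":-0.046},
    {"gripper":1,"tx":0.076,"ty":-0.092},
    {"gripper":1,"tx":0.114,"ty":-0.138},
    {"gripper":1,"tx":0.152,"ty":-0.184},
    {"gripper":1,"tx":0.19,"ty":-0.23}
  ]
}}

```text
invalid input
```

{"api": "send_rows", "payload": {
  "rows": [
    {"gripper":1,"tx":0.038,"ty":-0.046},
    {"gripper":1,"tx":0.076,"ty":-0.092},
    {"gripper":1,"tx":0.114,"ty":-0.138},
    {"gripper":1,"tx":0.15,"ty":-0.182},
    {"gripper":1,"tx":0.174,"ty":-0.211}
  ]
}}

```text
invalid input
```

{"api": "send_rows", "payload": {
  "rows": [
    {"gripper":1,"twist":-8},
    {"gripper":1,"twist":-18},
    {"gripper":1,"twist":-28},
    {"gripper":1,"twist":-38},
    {"gripper":1,"twist":-48}
  ]
}}

```text
invalid input
```

{"api": "send_rows", "payload": {
  "rows": [
    {"gripper":1,"twist":-10},
    {"gripper":1,"twist":-20},
    {"gripper":1,"twist":-30},
    {"gripper":1,"twist":-40},
    {"gripper":1,"twist":-50}
  ]
}}

```text
invalid input
```

{"api": "send_rows", "payload": {
  "rows": [
    {"gripper":1,"twist":-10},
    {"gripper":1,"twist":-20},
    {"gripper":1,"twist":-30},
    {"gripper":1,"twist":-40},
    {"gripper":1,"twist":-50}
  ]
}}

```text
invalid input
```

{"api": "send_rows", "payload": {
  "rows": [
    {"gripper":1,"twist":-8},
    {"gripper":1,"twist":-12.6},
    {"gripper":1,"twist":-12.6},
    {"gripper":1,"twist":-12.6}
  ]
}}

```text
invalid input
```

```bash
cat >> h.py <<'E'
def st():
    s=observe();print('t',round(s['t'],2),'tcp',s['tool_pos'],'yaw',round(np.degrees(np.arctan2(s['orientation'][1,0],s['orientation'][0,0])),2),'zax',s['orientation'][:,2],'F',s['contact_force'],'grip',round(float(s['grip_width']),3),round(float(s['gripper_force']),1));return s
E
python3 - <<'E'
from h import *
s=st();im=capture('wrist')[:,:,::-1];cv2.imwrite('pics/w1.png',im);print(s['joint_positions'])
E
```

```text
t 0.15 tcp [ 0.1306 -0.5343  0.4043] yaw 13.74 zax [-0.0002  0.0009 -1.    ] F [-0.5553  0.6825  0.3976] grip 1.0 0.0
[-80.0778  17.2094  87.1701  -0.0018  75.6704  -3.8171]
```

View pics/w1.png

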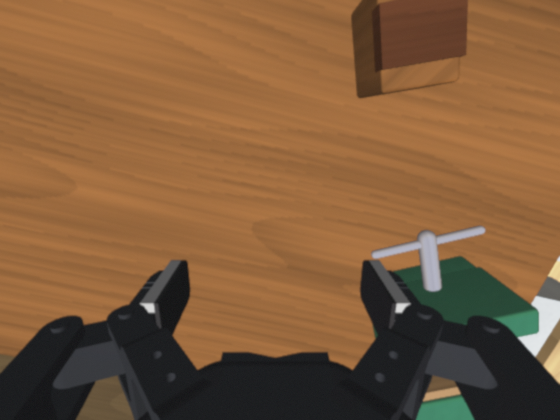

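Nothing moved; this view only shows the starting spot. Each row apparently needs all five keys.

{"api": "send_rows", "payload": {
  "rows": [
    {"gripper":1,"tx":0.025,"ty":-0.031,"tz":0,"twist":0},
    {"gripper":1,"tx":0.06,"ty":-0.073,"tz":0,"twist":0},
    {"gripper":1,"tx":0.097,"ty":-0.117,"tz":0,"twist":0},
    {"gripper":1,"tx":0.135,"ty":-0.163,"tz":0,"twist":0},
    {"gripper":1,"tx":0.173,"ty":-0.21,"tz":0,"twist":0}
  ],
  "squeeze": 30
}}

```text
t: 0.82
tool_pos: [0.2491, -0.2874, 0.4047]
orientation: [[0.972, 0.237, 0.0], [0.237, -0.972, -0.0], [0.0, 0.0, -1.0]]
contact_force: [0.3, -0.6, 0.3]
grip_width: 1.0
gripper_force: 0.0
```

{"api": "send_rows", "payload": {
  "rows": [
    {"gripper":1,"tx":0.038,"ty":-0.046,"tz":0,"twist":0},
    {"gripper":1,"tx":0.076,"ty":-0.092,"tz":0,"twist":0},
    {"gripper":1,"tx":0.114,"ty":-0.138,"tz":0,"twist":0},
    {"gripper":1,"tx":0.152,"ty":-0.184,"tz":0,"twist":0},
    {"gripper":1,"tx":0.19,"ty":-0.23,"tz":0,"twist":0}
  ]
}}

```text
t: 1.45
tool_pos: [0.3791, -0.0186, 0.4049]
orientation: [[0.971, 0.238, 0.001], [0.238, -0.971, -0.0], [0.001, 0.0, -1.0]]
contact_force: [1.8, -1.1, -0.7]
grip_width: 1.002
gripper_force: 0.0
```

{"api": "send_rows", "payload": {
  "rows": [
    {"gripper":1,"tx":0.038,"ty":-0.046,"tz":0,"twist":0},
    {"gripper":1,"tx":0.076,"ty":-0.092,"tz":0,"twist":0},
    {"gripper":1,"tx":0.114,"ty":-0.138,"tz":0,"twist":0},
    {"gripper":1,"tx":0.15,"ty":-0.182,"tz":0,"twist":0},
    {"gripper":1,"tx":0.174,"ty":-0.211,"tz":0,"twist":0}
  ]
}}

```text
t: 2.08
tool_pos: [0.4981, 0.2279, 0.4042]
orientation: [[0.971, 0.239, -0.001], [0.239, -0.971, -0.0], [-0.001, 0.0, -1.0]]
contact_force: [-0.5, -1.3, 0.7]
grip_width: 1.002
gripper_force: 0.0
```

{"api": "send_rows", "payload": {
  "rows": [
    {"gripper":1,"tx":0,"ty":0,"tz":0,"twist":-8},
    {"gripper":1,"tx":0,"ty":0,"tz":0,"twist":-18},
    {"gripper":1,"tx":0,"ty":0,"tz":0,"twist":-28},
    {"gripper":1,"tx":0,"ty":0,"tz":0,"twist":-38},
    {"gripper":1,"tx":0,"ty":0,"tz":0,"twist":-48}
  ]
}}

```text
t: 2.7
tool_pos: [0.4976, 0.2256, 0.4045]
orientation: [[0.468, 0.883, -0.0], [0.883, -0.468, -0.0], [-0.0, -0.0, -1.0]]
contact_force: [-0.1, -1.4, -0.5]
grip_width: 1.002
gripper_force: 0.0
```

{"api": "send_rows", "payload": {
  "rows": [
    {"gripper":1,"tx":0,"ty":0,"tz":0,"twist":-10},
    {"gripper":1,"tx":0,"ty":0,"tz":0,"twist":-20},
    {"gripper":1,"tx":0,"ty":0,"tz":0,"twist":-30},
    {"gripper":1,"tx":0,"ty":0,"tz":0,"twist":-40},
    {"gripper":1,"tx":0,"ty":0,"tz":0,"twist":-50}
  ]
}}

```text
t: 3.32
tool_pos: [0.4976, 0.2257, 0.4045]
orientation: [[-0.376, 0.927, -0.0], [0.927, 0.376, -0.0], [-0.0, -0.0, -1.0]]
contact_force: [-0.2, 0.3, 0.6]
grip_width: 1.002
gripper_force: 0.0
```

{"api": "send_rows", "payload": {
  "rows": [
    {"gripper":1,"tx":0,"ty":0,"tz":0,"twist":-10},
    {"gripper":1,"tx":0,"ty":0,"tz":0,"twist":-20},
    {"gripper":1,"tx":0,"ty":0,"tz":0,"twist":-30},
    {"gripper":1,"tx":0,"ty":0,"tz":0,"twist":-40},
    {"gripper":1,"tx":0,"ty":0,"tz":0,"twist":-50}
  ]
}}

```text
t: 3.95
tool_pos: [0.4976, 0.2257, 0.4045]
orientation: [[-0.951, 0.308, -0.0], [0.308, 0.951, -0.0], [0.0, -0.0, -1.0]]
contact_force: [0.1, 0.9, 0.4]
grip_width: 1.002
gripper_force: 0.0
```

{"api": "send_rows", "payload": {
  "rows": [
    {"gripper":1,"tx":0,"ty":0,"tz":0,"twist":-8},
    {"gripper":1,"tx":0,"ty":0,"tz":0,"twist":-12.6},
    {"gripper":1,"tx":0,"ty":0,"tz":0,"twist":-12.6},
    {"gripper":1,"tx":0,"ty":0,"tz":0,"twist":-12.6}
  ]
}}

```text
t: 4.45
tool_pos: [0.4976, 0.2256, 0.4046]
orientation: [[-0.995, 0.101, -0.0], [0.101, 0.995, -0.0], [0.0, -0.0, -1.0]]
contact_force: [-0.1, 0.0, -0.1]
grip_width: 1.0
gripper_force: 0.0
```

```bash
cat >> h.py <<'E'
def st():
    s=observe();print('t',round(s['t'],2),'tcp',s['tool_pos'],'yaw',round(np.degrees(np.arctan2(s['orientation'][1,0],s['orientation'][0,0])),2),'zax',s['orientation'][:,2],'F',s['contact_force'],'grip',round(float(s['grip_width']),3),round(float(s['gripper_force']),1));return s
E
python3 - <<'E'
from h import *
s=st();im=capture('wrist')[:,:,::-1];cv2.imwrite('pics/w2.png',im);print(s['joint_positions'])
E
```

```text
t 4.45 tcp [0.4976 0.2256 0.4046] yaw 174.23 zax [-0.0002 -0.0001 -1.    ] F [-0.06    0.0184 -0.134 ] grip 1.0 0.0
[ 20.5504  16.7334  87.7426  -0.0008  75.5394 -63.6806]
```

View pics/w2.png

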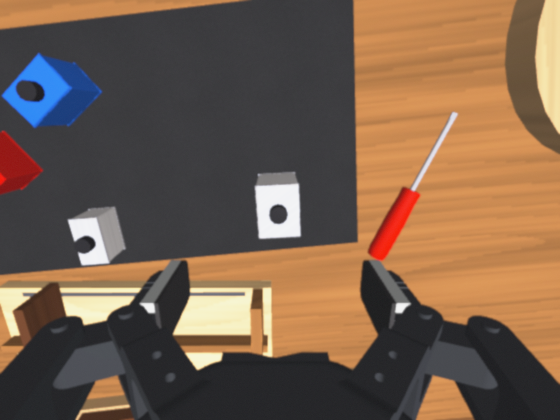

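Wrist view: the large tin's top face centres at about (278,210) with its cap at (278,214). The rack's left end with the end piece is at (258,320). Now measuring the tin and the rack.

```bash
python3 - <<'E'
from h import *
s=observe();im=cv2.imread('pics/w2.png')
hsv=cv2.cvtColor(im,cv2.COLOR_BGR2HSV)
m=((hsv[...,1]<40)&(hsv[...,2]>200)).astype(np.uint8);m[300:]=0
cs,_=cv2.findContours(m,cv2.RETR_EXTERNAL,2)
for c in cs:
    if cv2.contourArea(c)>300:
        b=cv2.boxPoints(cv2.minAreaRect(c));h=.07 if b[:,0].mean()>200 else .046
        P=np.array([on('wrist',*p,h,s)[:2] for p in b]);e=np.diff(np.vstack([P,P[:1]]),axis=0)
        print(b.mean(0),P.mean(0),np.linalg.norm(e,axis=1),np.degrees(np.arctan2(e[:,1],e[:,0])))
for n,u,v,z in(('board FL',271,284,.03),('endpiece top in-front',250,291,.075),('endp out-front',263,291,.075),('endp inner rear',250,349,.075),('rail top front L end',250,337,.052)):print(n,on('wrist',u,v,z,s))
E
python3 - <<'E'
import cv2
im=cv2.imread('pics/w2.png');cv2.imwrite('pics/w2c.png',cv2.resize(im[270:380,0:290],None,fx=2.7,fy=2.7,interpolation=cv2.INTER_CUBIC))
E
```

```text
[ 88.2218 241.0779] [ 0.5449 -0.0065] [0.0344 0.0645 0.0364 0.0654] [ 99.927   -1.0261 -79.2273 177.3175]
[277.8062 210.7361] [0.5213 0.2267] [0.0451 0.0599 0.0477 0.06  ] [ 86.9381  -1.8382 -92.9065 175.6835]
board FL [0.6352 0.2069 0.03  ]
endpiece top in-front [0.6141 0.1849 0.075 ]
endp out-front [0.6156 0.2001 0.075 ]
endp inner rear [0.6973 0.1744 0.075 ]
rail top front L end [0.699  0.1724 0.052 ]
```

View pics/w2c.png

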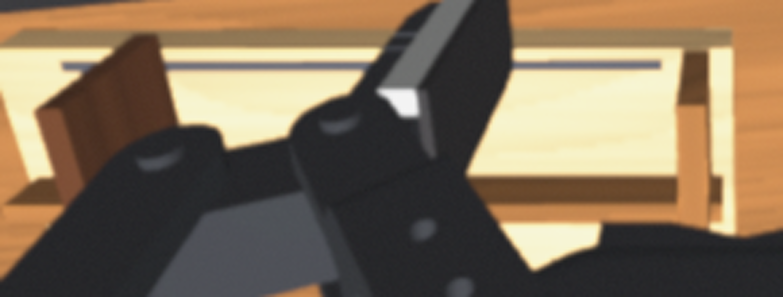

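Crop: the end piece's top spans columns 680–708 and starts at row 103. The rail's front face runs from row 178 (foot) to 205 (top). The board's front edge is at row 47.

Run:
```python
from h import *
s=observe();C=lambda u,v,z:on('wrist',u/2.7,v/2.7+270,z,s)[:2]
xr=np.array([np.cos(np.radians(-5.65)),np.sin(np.radians(-5.65))]);yr=np.array([-xr[1],xr[0]])
for n,p in(('FL board',C(733,47,.03)),('board front far',C(20,47,.03)),('EPin front',C(680,103,.075)),('EPin rear',C(680,222,.075)),('EP foot front',C(683,50,.03)),('rail foot',C(600,178,.03)),('rail top',C(600,205,.052)),('rail foot2',C(520,178,.03)),('BE top front in',C(155,37,.09)),('BE in',C(178,120,.09))):
    print(n,p,'rack',np.array([(p-[.709,.176])@xr,(p-[.709,.176])@yr]).round(4))
```

```text
FL board [0.6405 0.207 ] rack [-0.0712  0.0241]
board front far [ 0.6052 -0.1454] rack [-0.0717 -0.33  ]
EPin front [0.6377 0.1842] rack [-0.0718  0.0011]
EPin rear [0.7025 0.1761] rack [-0.0065 -0.0005]
EP foot front [0.6397 0.1821] rack [-0.0695 -0.0008]
rail foot [0.7122 0.1292] rack [ 0.0078 -0.0463]
rail top [0.7098 0.1333] rack [ 0.005  -0.0424]
rail foot2 [0.708  0.0873] rack [ 0.0077 -0.0884]
BE top front in [ 0.574  -0.0228] rack [-0.1148 -0.2111]
BE in [ 0.614  -0.0259] rack [-0.0746 -0.2103]
```

{"api": "send_rows", "payload": {
  "rows": [
    {"gripper":1,"tx":0.001,"ty":0.0035,"tz":0.045,"twist":0},
    {"gripper":1,"tx":0.001,"ty":0.0035,"tz":0.1,"twist":0},
    {"gripper":1,"tx":0.001,"ty":0.0035,"tz":0.155,"twist":0},
    {"gripper":1,"tx":0.001,"ty":0.0035,"tz":0.19,"twist":0},
    {"gripper":1,"tx":0.001,"ty":0.0035,"tz":0.205,"twist":0}
  ],
  "squeeze": 30
}}

```text
t: 5.12
tool_pos: [0.4967, 0.2291, 0.1979]
orientation: [[-0.995, 0.099, -0.002], [0.099, 0.995, -0.001], [0.002, -0.001, -1.0]]
contact_force: [0.5, 0.5, 1.1]
grip_width: 1.001
gripper_force: 0.0
```

{"api": "send_rows", "payload": {
  "rows": [
    {"gripper":0,"tx":0,"ty":0,"tz":0,"twist":0},
    {"gripper":0,"tx":0,"ty":0,"tz":0,"twist":0},
    {"gripper":0,"tx":0,"ty":0,"tz":0,"twist":0},
    {"gripper":0,"tx":0,"ty":0,"tz":0,"twist":0},
    {"gripper":0,"tx":0,"ty":0,"tz":0,"twist":0}
  ],
  "squeeze": 30
}}

```text
t: 5.75
tool_pos: [0.4974, 0.2294, 0.2014]
orientation: [[-0.995, 0.099, 0.003], [0.099, 0.995, 0.001], [-0.003, 0.001, -1.0]]
contact_force: [0.2, -0.2, 6.4]
grip_width: 0.537
gripper_force: 31.3
```

{"api": "send_rows", "payload": {
  "rows": [
    {"gripper":0,"tx":0,"ty":0,"tz":-0.025,"twist":0},
    {"gripper":0,"tx":0,"ty":-0.02,"tz":-0.055,"twist":0},
    {"gripper":0,"tx":-0.025,"ty":-0.045,"tz":-0.055,"twist":0},
    {"gripper":0,"tx":-0.06,"ty":-0.067,"tz":-0.055,"twist":0},
    {"gripper":0,"tx":-0.09,"ty":-0.077,"tz":-0.055,"twist":0}
  ]
}}

```text
t: 6.38
tool_pos: [0.5799, 0.1425, 0.2556]
orientation: [[-0.995, 0.1, 0.001], [0.1, 0.995, 0.0], [-0.001, 0.0, -1.0]]
contact_force: [-0.4, 0.6, -2.5]
grip_width: 0.535
gripper_force: 32.0
```

{"api": "send_rows", "payload": {
  "rows": [
    {"gripper":0,"tx":-0.025,"ty":0,"tz":0,"twist":0},
    {"gripper":0,"tx":-0.04,"ty":0,"tz":0,"twist":0},
    {"gripper":0,"tx":-0.045,"ty":0,"tz":0,"twist":0},
    {"gripper":0,"tx":-0.045,"ty":0,"tz":0,"twist":0}
  ]
}}

```text
t: 6.88
tool_pos: [0.6235, 0.1394, 0.2549]
orientation: [[-0.995, 0.099, -0.0], [0.099, 0.995, -0.0], [0.0, -0.0, -1.0]]
contact_force: [-0.1, -0.7, -2.4]
grip_width: 0.537
gripper_force: 32.0
```

Run:
```python
from h import *
s=st()
b=capture('side')[:,:,::-1]
a=cv2.resize(b[140:345,120:420],None,fx=2.6,fy=2.6,interpolation=cv2.INTER_CUBIC);cv2.imwrite('pics/s2.png',a)
```

```text
t 6.88 tcp [0.6235 0.1394 0.2549] yaw 174.34 zax [-0. -0. -1.] F [-0.0502 -0.6678 -2.3995] grip 0.537 32.0
```

View pics/s2.png

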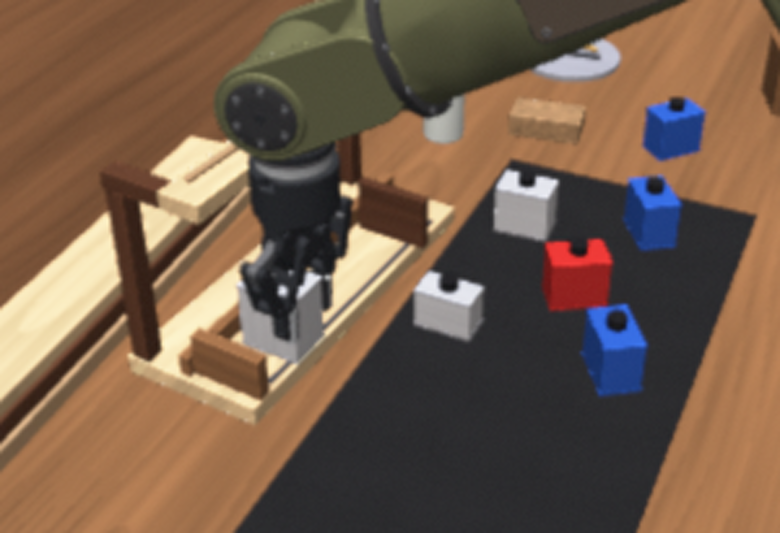

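{"api": "send_rows", "payload": {
  "rows": [
    {"gripper":0,"tx":0,"ty":0,"tz":0.014,"twist":0},
    {"gripper":0,"tx":0,"ty":0,"tz":0.022,"twist":0},
    {"gripper":0,"tx":0,"ty":0,"tz":0.0235,"twist":0},
    {"gripper":0,"tx":0,"ty":0,"tz":0.0235,"twist":0}
  ]
}}

```text
t: 7.42
tool_pos: [0.6236, 0.1394, 0.2311]
orientation: [[-0.995, 0.098, -0.0], [0.098, 0.995, -0.0], [0.0, -0.0, -1.0]]
contact_force: [-2.9, -1.7, 3.3]
grip_width: 0.536
gripper_force: 31.5
```

{"api": "send_rows", "payload": {
  "rows": [
    {"gripper":0.64,"tx":0,"ty":0,"tz":0,"twist":0},
    {"gripper":0.64,"tx":0,"ty":0,"tz":0,"twist":0},
    {"gripper":0.64,"tx":0,"ty":0,"tz":0,"twist":0},
    {"gripper":0.64,"tx":0.02,"ty":0,"tz":0,"twist":0},
    {"gripper":0.64,"tx":0.05,"ty":0,"tz":0,"twist":0}
  ]
}}

```text
t: 8.05
tool_pos: [0.5736, 0.1441, 0.231]
orientation: [[-0.995, 0.099, 0.0], [0.099, 0.995, 0.0], [-0.0, 0.0, -1.0]]
contact_force: [-0.8, -0.6, -0.6]
grip_width: 0.637
gripper_force: 0.0
```

{"api": "send_rows", "payload": {
  "rows": [
    {"gripper":0.7,"tx":0.01,"ty":0,"tz":-0.04,"twist":0},
    {"gripper":1,"tx":0.02,"ty":0,"tz":-0.09,"twist":0},
    {"gripper":1,"tx":0.032,"ty":-0.025,"tz":-0.14,"twist":0},
    {"gripper":1,"tx":0.032,"ty":-0.075,"tz":-0.17,"twist":0},
    {"gripper":1,"tx":0.032,"ty":-0.13,"tz":-0.17,"twist":0}
  ]
}}

```text
t: 8.68
tool_pos: [0.5289, 0.0171, 0.4039]
orientation: [[-0.995, 0.097, 0.005], [0.097, 0.995, -0.0], [-0.005, 0.0, -1.0]]
contact_force: [1.0, -0.1, -0.4]
grip_width: 1.002
gripper_force: 0.0
```

{"api": "send_rows", "payload": {
  "rows": [
    {"gripper":1,"tx":0,"ty":-0.06,"tz":0,"twist":0},
    {"gripper":1,"tx":0,"ty":-0.12,"tz":0,"twist":0},
    {"gripper":1,"tx":0,"ty":-0.175,"tz":0,"twist":0},
    {"gripper":1,"tx":0,"ty":-0.213,"tz":0,"twist":0},
    {"gripper":1,"tx":0,"ty":-0.213,"tz":0,"twist":0}
  ]
}}

```text
t: 9.3
tool_pos: [0.5078, -0.1961, 0.401]
orientation: [[-0.995, 0.102, -0.0], [0.102, 0.995, -0.0], [0.0, -0.0, -1.0]]
contact_force: [-0.1, 0.5, 0.3]
grip_width: 0.999
gripper_force: 0.0
```

```bash
cat >> h.py <<'E'
xr=np.array([.995,-.1002]);yr=np.array([.1002,.995]);CO=np.array([.7125,.176])
def rk(p): p=np.array(p)[:2]-CO;return np.array([p@xr,p@yr]).round(4)
def tins(im,s,n='wrist',hs=(.058,)):
    hsv=cv2.cvtColor(im[:,:,::-1],cv2.COLOR_BGR2HSV)
    m=((hsv[...,1]<40)&(hsv[...,2]>200)).astype(np.uint8)
    cs,_=cv2.findContours(m,cv2.RETR_EXTERNAL,2)
    for c in cs:
        if cv2.contourArea(c)>(300 if n=='wrist' else 40):
            b=cv2.boxPoints(cv2.minAreaRect(c))
            for h in hs:
                P=np.array([on(n,*p,h,s)[:2] for p in b]);e=np.diff(np.vstack([P,P[:1]]),axis=0)
                p=P.mean(0);print('h',h,b.mean(0).round(),'world',p,'rack',rk(p),'L',np.linalg.norm(e,axis=1).round(3),'ang',np.degrees(np.arctan2(e[:2,1],e[:2,0])).round(1))
                if s is not None:
                    d=s['orientation'].T@np.append(p-s['tool_pos'][:2],0);print('   in tool',d[:2])
E
python3 - <<'E'
from h import *
s=st();im=capture('wrist');cv2.imwrite('pics/w3.png',im[:,:,::-1]);tins(im,s)
E
```

```text
t 9.3 tcp [ 0.5078 -0.1961  0.401 ] yaw 174.15 zax [-0.     -0.0002 -1.    ] F [-0.0571  0.4621  0.25  ] grip 0.999 0.0
h 0.058 [ 16. 289.] world [ 0.6035 -0.5233] rack [-0.0384 -0.7067] L [0.039 0.11  0.042 0.111] ang [ 84.2 -19.6]
   in tool [-0.1285 -0.3158]
h 0.058 [274. 210.] world [ 0.5335 -0.1992] rack [-0.1405 -0.3912] L [0.039 0.059 0.041 0.059] ang [92.9  3.3]
   in tool [-0.0258 -0.0004]
h 0.058 [442. 200.] world [ 0.5403 -0.0132] rack [-0.1524 -0.2056] L [0.06  0.031 0.06  0.033] ang [178.7  79.7]
   in tool [-0.0137  0.1852]
```

{"api": "send_rows", "payload": {
  "rows": [
    {"gripper":1,"tx":-0.002,"ty":-0.004,"tz":0.04,"twist":-4},
    {"gripper":1,"tx":-0.002,"ty":-0.004,"tz":0.095,"twist":-9},
    {"gripper":1,"tx":-0.002,"ty":-0.004,"tz":0.15,"twist":-9},
    {"gripper":1,"tx":-0.002,"ty":-0.004,"tz":0.195,"twist":-9},
    {"gripper":1,"tx":-0.002,"ty":-0.004,"tz":0.21,"twist":-9}
  ],
  "squeeze": 30
}}

```text
t: 9.98
tool_pos: [0.5097, -0.197, 0.1891]
orientation: [[-0.998, -0.059, -0.003], [-0.059, 0.998, 0.002], [0.003, 0.002, -1.0]]
contact_force: [0.2, 0.3, 0.7]
grip_width: 1.003
gripper_force: 0.0
```

{"api": "send_rows", "payload": {
  "rows": [
    {"gripper":0,"tx":0,"ty":0,"tz":0,"twist":0},
    {"gripper":0,"tx":0,"ty":0,"tz":0,"twist":0},
    {"gripper":0,"tx":0,"ty":0,"tz":0,"twist":0},
    {"gripper":0,"tx":0,"ty":0,"tz":0,"twist":0},
    {"gripper":0,"tx":0,"ty":0,"tz":0,"twist":0}
  ]
}}

```text
t: 10.6
tool_pos: [0.5104, -0.1983, 0.1931]
orientation: [[-0.998, -0.058, 0.003], [-0.058, 0.998, -0.001], [-0.003, -0.001, -1.0]]
contact_force: [-0.7, 1.3, 6.6]
grip_width: 0.46
gripper_force: 29.9
```

{"api": "send_rows", "payload": {
  "rows": [
    {"gripper":0,"tx":0,"ty":0,"tz":-0.02,"twist":3},
    {"gripper":0,"tx":0,"ty":0,"tz":-0.06,"twist":9},
    {"gripper":0,"tx":0,"ty":0,"tz":-0.1,"twist":9},
    {"gripper":0,"tx":0,"ty":0,"tz":-0.11,"twist":9}
  ]
}}

```text
t: 11.1
tool_pos: [0.5101, -0.1982, 0.3045]
orientation: [[-0.995, 0.099, 0.005], [0.099, 0.995, -0.002], [-0.005, -0.002, -1.0]]
contact_force: [-0.0, 0.6, -2.4]
grip_width: 0.462
gripper_force: 30.8
```

Run:
```python
from h import *
s=st();print(rk(s['tool_pos']))
im=capture('top');tins(im,None,'top',(.1,.07))
```

```text
t 11.1 tcp [ 0.5101 -0.1982  0.3045] yaw 174.34 zax [ 0.0047 -0.0022 -1.    ] F [-0.0004  0.6404 -2.3632] grip 0.462 30.8
[-0.1639 -0.3926]
h 0.1 [284. 214.] world [ 0.5398 -0.0049] rack [-0.1537 -0.1973] L [0.028 0.053 0.028 0.053] ang [-91.6 178.3]
h 0.07 [284. 214.] world [ 0.5432 -0.0053] rack [-0.1503 -0.1974] L [0.028 0.054 0.028 0.054] ang [-91.6 178.3]
h 0.1 [236. 180.] world [0.6487 0.138 ] rack [-0.0597 -0.0442] L [0.047 0.057 0.047 0.057] ang [-91.6 178.9]
h 0.07 [236. 180.] world [0.6543 0.1407] rack [-0.0544 -0.041 ] L [0.048 0.058 0.047 0.058] ang [-91.6 178.9]
h 0.1 [470. 186.] world [ 0.6111 -0.5854] rack [-0.0246 -0.7678] L [0.108 0.121 0.108 0.12 ] ang [ -42.5 -133.2]
h 0.07 [470. 186.] world [ 0.616  -0.5981] rack [-0.0185 -0.7799] L [0.111 0.123 0.11  0.123] ang [ -42.5 -133.2]
h 0.1 [387. 163.] world [ 0.6898 -0.3333] rack [ 0.0284 -0.509 ] L [0.03  0.043 0.03  0.043] ang [ -60.5 -152.4]
h 0.07 [387. 163.] world [ 0.6963 -0.3406] rack [ 0.0356 -0.5156] L [0.031 0.044 0.031 0.044] ang [ -60.5 -152.4]
h 0.1 [184.  89.] world [0.9479 0.2989] rack [0.2219 0.1459] L [0.176 0.069 0.175 0.069] ang [ -89.4 -178.6]
h 0.07 [184.  89.] world [0.9598 0.3049] rack [0.2332 0.1531] L [0.18  0.07  0.179 0.07 ] ang [ -89.4 -178.6]
h 0.1 [430.  82.] world [ 0.9495 -0.4856] rack [ 0.3021 -0.6345] L [0.177 0.069 0.176 0.069] ang [-89.  178.1]
h 0.07 [430.  82.] world [ 0.9614 -0.4961] rack [ 0.315  -0.6438] L [0.181 0.071 0.18  0.071] ang [-89.  178.1]
```

{"api": "send_rows", "payload": {
  "rows": [
    {"gripper":0,"tx":0,"ty":0.04,"tz":0,"twist":0},
    {"gripper":0,"tx":0,"ty":0.1,"tz":0,"twist":0},
    {"gripper":0,"tx":0,"ty":0.16,"tz":0,"twist":0},
    {"gripper":0,"tx":-0.01,"ty":0.22,"tz":0,"twist":0},
    {"gripper":0,"tx":-0.02,"ty":0.265,"tz":0.025,"twist":0}
  ]
}}

```text
t: 11.78
tool_pos: [0.5562, 0.066, 0.2763]
orientation: [[-0.995, 0.097, 0.002], [0.098, 0.995, 0.0], [-0.002, 0.0, -1.0]]
contact_force: [0.3, -0.6, -1.1]
grip_width: 0.464
gripper_force: 30.8
```

{"api": "send_rows", "payload": {
  "rows": [
    {"gripper":0,"tx":-0.02,"ty":0.0165,"tz":0.03,"twist":0},
    {"gripper":0,"tx":-0.045,"ty":0.0165,"tz":0.035,"twist":0},
    {"gripper":0,"tx":-0.06,"ty":0.0165,"tz":0.035,"twist":0},
    {"gripper":0,"tx":-0.06,"ty":0.0165,"tz":0.035,"twist":0}
  ]
}}

```text
t: 12.28
tool_pos: [0.6173, 0.074, 0.2397]
orientation: [[-0.995, 0.099, -0.002], [0.099, 0.995, -0.0], [0.002, -0.0, -1.0]]
contact_force: [-0.1, 0.6, -1.7]
grip_width: 0.461
gripper_force: 30.8
```

Run:
```python
from h import *
s=st();print(rk(s['tool_pos']))
```

```text
t 12.28 tcp [0.6173 0.074  0.2397] yaw 174.33 zax [-0.0018 -0.0001 -1.    ] F [-0.0725  0.5957 -1.7384] grip 0.461 30.8
[-0.0845 -0.111 ]
```

{"api": "send_rows", "payload": {
  "rows": [
    {"gripper":0,"tx":0,"ty":0,"tz":0.01,"twist":0},
    {"gripper":0,"tx":0,"ty":0,"tz":0.0155,"twist":0},
    {"gripper":0,"tx":0,"ty":0,"tz":0.0165,"twist":0},
    {"gripper":0,"tx":0,"ty":0,"tz":0.0165,"twist":0}
  ]
}}

```text
t: 12.78
tool_pos: [0.617, 0.0743, 0.2282]
orientation: [[-0.995, 0.098, 0.003], [0.098, 0.995, 0.001], [-0.003, 0.001, -1.0]]
contact_force: [-20.2, -3.0, 37.3]
grip_width: 0.465
gripper_force: 46.8
```

{"api": "send_rows", "payload": {
  "rows": [
    {"gripper":0.56,"tx":0,"ty":0,"tz":0,"twist":0},
    {"gripper":0.56,"tx":0,"ty":0,"tz":0,"twist":0},
    {"gripper":0.56,"tx":0,"ty":0,"tz":0,"twist":0},
    {"gripper":0.56,"tx":0.02,"ty":0,"tz":0,"twist":0},
    {"gripper":0.56,"tx":0.05,"ty":0,"tz":0,"twist":0}
  ]
}}

```text
t: 13.4
tool_pos: [0.5665, 0.0789, 0.2243]
orientation: [[-0.995, 0.099, 0.0], [0.099, 0.995, 0.0], [-0.0, 0.0, -1.0]]
contact_force: [0.7, 0.2, 0.4]
grip_width: 0.556
gripper_force: 0.0
```

{"api": "send_rows", "payload": {
  "rows": [
    {"gripper":0.7,"tx":0.01,"ty":-0.01,"tz":-0.04,"twist":0},
    {"gripper":1,"tx":0.02,"ty":-0.04,"tz":-0.09,"twist":0},
    {"gripper":1,"tx":0.025,"ty":-0.07,"tz":-0.14,"twist":0},
    {"gripper":1,"tx":0.025,"ty":-0.083,"tz":-0.17,"twist":0},
    {"gripper":1,"tx":0.025,"ty":-0.083,"tz":-0.17,"twist":0}
  ]
}}

```text
t: 14.02
tool_pos: [0.534, -0.0018, 0.3966]
orientation: [[-0.995, 0.1, 0.004], [0.1, 0.995, -0.0], [-0.004, 0.0, -1.0]]
contact_force: [-0.2, -0.3, 0.1]
grip_width: 1.002
gripper_force: 0.0
```

Run:
```python
from h import *
s=st();im=capture('wrist');cv2.imwrite('pics/w4.png',im[:,:,::-1]);tins(im,s,'wrist',(.046,))
```

```text
t 14.03 tcp [ 0.534  -0.0018  0.3966] yaw 174.27 zax [ 0.0041 -0.0003 -1.    ] F [-0.2441 -0.3039  0.0745] grip 1.002 0.0
h 0.046 [ 14. 348.] world [ 0.7218 -0.3737] rack [ 0.0644 -0.546 ] L [0.036 0.06  0.037 0.061] ang [ 84.3 -20. ]
   in tool [-0.2241 -0.3514]
h 0.046 [421. 283.] world [0.6767 0.1673] rack [-0.0348 -0.0123] L [0.059 0.054 0.061 0.057] ang [169.7  70. ]
   in tool [-0.1251  0.1824]
h 0.046 [348. 282.] world [0.6667 0.0766] rack [-0.0357 -0.1035] L [0.036 0.067 0.038 0.067] ang [84.3 -0.5]
   in tool [-0.1242  0.0912]
h 0.046 [271. 194.] world [ 0.5443 -0.0068] rack [-0.149  -0.1987] L [0.032 0.059 0.034 0.059] ang [88.7 -0.8]
   in tool [-0.0108 -0.004 ]
```

{"api": "send_rows", "payload": {
  "rows": [
    {"gripper":1,"tx":0.013,"ty":-0.006,"tz":0.04,"twist":-5},
    {"gripper":1,"tx":0.013,"ty":-0.006,"tz":0.095,"twist":-5},
    {"gripper":1,"tx":0.013,"ty":-0.006,"tz":0.15,"twist":-5},
    {"gripper":1,"tx":0.013,"ty":-0.006,"tz":0.195,"twist":-5},
    {"gripper":1,"tx":0.013,"ty":-0.006,"tz":0.212,"twist":-5}
  ],
  "squeeze": 35
}}

```text
t: 14.7
tool_pos: [0.5197, -0.0052, 0.1793]
orientation: [[-1.0, 0.011, -0.006], [0.011, 1.0, 0.0], [0.006, 0.0, -1.0]]
contact_force: [0.0, -1.1, 0.1]
grip_width: 1.002
gripper_force: 0.0
```

{"api": "send_rows", "payload": {
  "rows": [
    {"gripper":0,"tx":0,"ty":0,"tz":0,"twist":0},
    {"gripper":0,"tx":0,"ty":0,"tz":0,"twist":0},
    {"gripper":0,"tx":0,"ty":0,"tz":0,"twist":0},
    {"gripper":0,"tx":0,"ty":0,"tz":0,"twist":0},
    {"gripper":0,"tx":0,"ty":0,"tz":0,"twist":0}
  ]
}}

```text
t: 15.32
tool_pos: [0.5213, -0.0058, 0.1842]
orientation: [[-1.0, 0.012, 0.003], [0.012, 1.0, -0.0], [-0.003, -0.0, -1.0]]
contact_force: [-0.7, -0.2, 6.6]
grip_width: 0.398
gripper_force: 35.0
```

{"api": "send_rows", "payload": {
  "rows": [
    {"gripper":0,"tx":0,"ty":0,"tz":-0.02,"twist":3},
    {"gripper":0,"tx":0,"ty":0,"tz":-0.06,"twist":5},
    {"gripper":0,"tx":0,"ty":0,"tz":-0.07,"twist":5},
    {"gripper":0,"tx":0,"ty":0,"tz":-0.07,"twist":5}
  ]
}}

```text
t: 15.82
tool_pos: [0.5208, -0.0058, 0.2531]
orientation: [[-0.995, 0.098, 0.001], [0.098, 0.995, -0.0], [-0.001, 0.0, -1.0]]
contact_force: [0.1, -0.1, -1.5]
grip_width: 0.389
gripper_force: 35.1
```

Run:
```python
from h import *
s=st();print(rk(s['tool_pos']))
im=capture('top');tins(im[:210,:345],None,'top',(.1,.088,.076))
```

```text
t 15.82 tcp [ 0.5208 -0.0058  0.2531] yaw 174.37 zax [ 0.0013 -0.0001 -1.    ] F [ 0.1239 -0.1181 -1.4974] grip 0.389 35.1
[-0.1725 -0.2001]
h 0.1 [258. 182.] world [0.6391 0.0716] rack [-0.0626 -0.1113] L [0.058 0.041 0.058 0.04 ] ang [ -7.5 -98. ]
h 0.088 [258. 182.] world [0.6413 0.0721] rack [-0.0604 -0.1106] L [0.058 0.041 0.058 0.041] ang [ -7.5 -98. ]
h 0.076 [258. 182.] world [0.6435 0.0725] rack [-0.0583 -0.1099] L [0.059 0.041 0.059 0.041] ang [ -7.5 -98. ]
h 0.1 [236. 180.] world [0.6496 0.1398] rack [-0.0589 -0.0423] L [0.059 0.046 0.059 0.046] ang [ -7.1 -98. ]
h 0.088 [236. 180.] world [0.6519 0.1409] rack [-0.0568 -0.041 ] L [0.059 0.047 0.059 0.046] ang [ -7.1 -98. ]
h 0.076 [236. 180.] world [0.6542 0.1419] rack [-0.0546 -0.0397] L [0.06  0.047 0.06  0.047] ang [ -7.1 -98. ]
h 0.1 [185.  88.] world [0.949  0.2974] rack [0.2232 0.1445] L [0.179 0.072 0.178 0.072] ang [ -89.8 -179. ]
h 0.088 [185.  88.] world [0.9538 0.2998] rack [0.2277 0.1474] L [0.181 0.073 0.18  0.073] ang [ -89.8 -179. ]
h 0.076 [185.  88.] world [0.9586 0.3022] rack [0.2323 0.1502] L [0.182 0.073 0.181 0.073] ang [ -89.8 -179. ]
```

{"api": "send_rows", "payload": {
  "rows": [
    {"gripper":0,"tx":-0.01,"ty":0.015,"tz":0.005,"twist":0},
    {"gripper":0,"tx":-0.035,"ty":0.028,"tz":0.015,"twist":0},
    {"gripper":0,"tx":-0.065,"ty":0.028,"tz":0.02,"twist":0},
    {"gripper":0,"tx":-0.0885,"ty":0.028,"tz":0.022,"twist":0},
    {"gripper":0,"tx":-0.0885,"ty":0.028,"tz":0.022,"twist":0}
  ]
}}

```text
t: 16.5
tool_pos: [0.6127, 0.0141, 0.2287]
orientation: [[-0.995, 0.098, -0.002], [0.098, 0.995, 0.0], [0.002, -0.0, -1.0]]
contact_force: [-1.7, 0.2, -1.2]
grip_width: 0.396
gripper_force: 35.0
```

{"api": "send_rows", "payload": {
  "rows": [
    {"gripper":0,"tx":0,"ty":0,"tz":0.007,"twist":0},
    {"gripper":0,"tx":0,"ty":0,"tz":0.012,"twist":0},
    {"gripper":0,"tx":0,"ty":0,"tz":0.015,"twist":0},
    {"gripper":0,"tx":0,"ty":0,"tz":0.015,"twist":0}
  ]
}}

```text
t: 17.0
tool_pos: [0.6116, 0.0135, 0.2169]
orientation: [[-0.995, 0.098, 0.001], [0.098, 0.995, 0.0], [-0.001, 0.0, -1.0]]
contact_force: [-7.4, -0.1, 11.0]
grip_width: 0.394
gripper_force: 39.8
```

{"api": "send_rows", "payload": {
  "rows": [
    {"gripper":0.5,"tx":0,"ty":0,"tz":0,"twist":0},
    {"gripper":0.5,"tx":0,"ty":0,"tz":0,"twist":0},
    {"gripper":0.5,"tx":0,"ty":0,"tz":0,"twist":0},
    {"gripper":0.5,"tx":0.02,"ty":0,"tz":0,"twist":0},
    {"gripper":0.5,"tx":0.05,"ty":0,"tz":0,"twist":0}
  ]
}}

```text
t: 17.62
tool_pos: [0.5614, 0.0183, 0.2156]
orientation: [[-0.995, 0.099, 0.001], [0.099, 0.995, 0.0], [-0.001, 0.0, -1.0]]
contact_force: [0.2, 0.1, 0.5]
grip_width: 0.501
gripper_force: 0.0
```

Run:
```python
from h import *
s=st();print(rk(s['tool_pos']))
```

```text
t 17.62 tcp [0.5614 0.0183 0.2156] yaw 174.33 zax [ 0.0006  0.     -1.    ] F [0.1681 0.0601 0.4985] grip 0.501 0.0
[-0.1346 -0.172 ]
```

{"api": "send_rows", "payload": {
  "rows": [
    {"gripper":0.6,"tx":0.03,"ty":0,"tz":-0.02,"twist":0},
    {"gripper":1,"tx":0.06,"ty":0,"tz":-0.06,"twist":5},
    {"gripper":1,"tx":0.06,"ty":0,"tz":-0.06,"twist":15},
    {"gripper":1,"tx":0.06,"ty":0,"tz":-0.06,"twist":25},
    {"gripper":1,"tx":0.06,"ty":0,"tz":-0.06,"twist":35}
  ]
}}

```text
t: 18.25
tool_pos: [0.502, 0.0243, 0.2759]
orientation: [[-0.755, 0.656, 0.001], [0.656, 0.755, 0.0], [-0.001, 0.0, -1.0]]
contact_force: [0.0, -0.2, -0.1]
grip_width: 1.003
gripper_force: 0.0
```

{"api": "send_rows", "payload": {
  "rows": [
    {"gripper":1,"tx":0,"ty":0,"tz":0,"twist":10},
    {"gripper":1,"tx":0,"ty":0,"tz":0,"twist":20},
    {"gripper":1,"tx":0,"ty":0,"tz":0,"twist":30},
    {"gripper":1,"tx":0,"ty":0,"tz":0,"twist":40},
    {"gripper":1,"tx":0,"ty":0,"tz":0,"twist":50}
  ]
}}

```text
t: 18.88
tool_pos: [0.5021, 0.0243, 0.2757]
orientation: [[0.017, 1.0, 0.0], [1.0, -0.017, 0.0], [0.0, 0.0, -1.0]]
contact_force: [0.4, -0.0, -0.3]
grip_width: 0.999
gripper_force: 0.0
```

{"api": "send_rows", "payload": {
  "rows": [
    {"gripper":1,"tx":0,"ty":0,"tz":0.02,"twist":5},
    {"gripper":1,"tx":0,"ty":0,"tz":0.05,"twist":5},
    {"gripper":1,"tx":0,"ty":0,"tz":0.058,"twist":5},
    {"gripper":1,"tx":0,"ty":0,"tz":0.058,"twist":5}
  ]
}}

```text
t: 19.38
tool_pos: [0.5023, 0.0243, 0.2179]
orientation: [[0.098, 0.995, -0.0], [0.995, -0.098, 0.0], [-0.0, -0.0, -1.0]]
contact_force: [-1.2, 0.6, 0.1]
grip_width: 1.001
gripper_force: 0.0
```

Run:
```python
from h import *
s=st();print(rk(s['tool_pos']))
im=capture('top');tins(im[:210,:345],None,'top',(.1,.088,.076))
```

```text
t 19.38 tcp [0.5023 0.0243 0.2179] yaw 84.35 zax [-0.0003  0.     -1.    ] F [-1.2155  0.5625  0.0505] grip 1.001 0.0
[-0.1939 -0.172 ]
h 0.1 [278. 184.] world [0.6325 0.011 ] rack [-0.0631 -0.1722] L [0.034 0.057 0.034 0.057] ang [-91.6 178.3]
h 0.088 [278. 184.] world [0.6346 0.011 ] rack [-0.061 -0.172] L [0.035 0.057 0.034 0.057] ang [-91.6 178.3]
h 0.076 [278. 184.] world [0.6367 0.011 ] rack [-0.0588 -0.1718] L [0.035 0.058 0.035 0.058] ang [-91.6 178.3]
h 0.1 [257. 182.] world [0.6404 0.0736] rack [-0.0615 -0.1091] L [0.058 0.04  0.058 0.04 ] ang [ -12.4 -103.1]
h 0.088 [257. 182.] world [0.6426 0.0741] rack [-0.0594 -0.1084] L [0.059 0.04  0.058 0.04 ] ang [ -12.4 -103.1]
h 0.076 [257. 182.] world [0.6447 0.0746] rack [-0.0573 -0.1077] L [0.059 0.04  0.059 0.04 ] ang [ -12.4 -103.1]
h 0.1 [236. 180.] world [0.6498 0.14  ] rack [-0.0588 -0.0421] L [0.059 0.046 0.059 0.046] ang [ -7.9 -98.8]
h 0.088 [236. 180.] world [0.652  0.1411] rack [-0.0567 -0.0408] L [0.06  0.046 0.059 0.046] ang [ -7.9 -98.8]
h 0.076 [236. 180.] world [0.6543 0.1421] rack [-0.0545 -0.0395] L [0.06  0.047 0.06  0.047] ang [ -7.9 -98.8]
h 0.1 [188.  87.] world [0.9542 0.2881] rack [0.2292 0.1358] L [0.204 0.083 0.203 0.083] ang [ -89.9 -179.2]
h 0.088 [188.  87.] world [0.959  0.2904] rack [0.2338 0.1385] L [0.206 0.083 0.205 0.083] ang [ -89.9 -179.2]
h 0.076 [188.  87.] world [0.9638 0.2927] rack [0.2384 0.1413] L [0.208 0.084 0.206 0.084] ang [ -89.9 -179.2]
```

{"api": "send_rows", "payload": {
  "rows": [
    {"gripper":1,"tx":0,"ty":0.02,"tz":0,"twist":0},
    {"gripper":1,"tx":0,"ty":0.035,"tz":0,"twist":0},
    {"gripper":1,"tx":0,"ty":0.045,"tz":0,"twist":0},
    {"gripper":1,"tx":0,"ty":0.054,"tz":0,"twist":0},
    {"gripper":1,"tx":0,"ty":0.062,"tz":0,"twist":0}
  ]
}}

```text
t: 20.05
tool_pos: [0.5644, 0.0181, 0.2179]
orientation: [[0.099, 0.995, 0.0], [0.995, -0.099, 0.0], [0.0, 0.0, -1.0]]
contact_force: [-1.1, -0.0, 0.7]
grip_width: 1.001
gripper_force: 0.7
```

{"api": "send_rows", "payload": {
  "rows": [
    {"gripper":1,"tx":0,"ty":0.005,"tz":0,"twist":0},
    {"gripper":1,"tx":0,"ty":0.009,"tz":0,"twist":0},
    {"gripper":1,"tx":0,"ty":0.012,"tz":0,"twist":0},
    {"gripper":1,"tx":0,"ty":0.012,"tz":0,"twist":0}
  ]
}}

```text
t: 20.55
tool_pos: [0.576, 0.0169, 0.2176]
orientation: [[0.099, 0.995, 0.0], [0.995, -0.099, -0.0], [0.0, 0.0, -1.0]]
contact_force: [0.6, 0.2, 0.2]
grip_width: 0.998
gripper_force: 0.0
```

Run:
```python
from h import *
s=st();print(rk(s['tool_pos']))
im=capture('side');cv2.imwrite('pics/s3.png',im[:,:,::-1])
im=capture('wrist');cv2.imwrite('pics/w5.png',im[:,:,::-1]);tins(im,s,'wrist',(.1,.088,.076))
```

```text
t 20.55 tcp [0.576  0.0169 0.2176] yaw 84.34 zax [ 0.0002 -0.     -1.    ] F [0.6441 0.2496 0.2129] grip 0.998 0.0
[-0.1198 -0.172 ]
h 0.1 [479. 295.] world [0.6467 0.0268] rack [-0.0505 -0.155 ] L [0.047 0.028 0.05  0.027] ang [ -5.2 -79.7]
   in tool [0.0169 0.0693]
h 0.088 [479. 295.] world [0.6555 0.0177] rack [-0.0409 -0.1632] L [0.053 0.031 0.057 0.031] ang [ -5.2 -79.7]
   in tool [0.0087 0.079 ]
h 0.076 [479. 295.] world [0.6642 0.0086] rack [-0.0312 -0.1714] L [0.059 0.035 0.064 0.034] ang [ -5.2 -79.7]
   in tool [0.0005 0.0886]
h 0.1 [457. 155.] world [0.6353 0.0754] rack [-0.0667 -0.1078] L [0.035 0.054 0.037 0.061] ang [ 82.4 -12. ]
   in tool [0.0641 0.0532]
h 0.088 [457. 155.] world [0.6425 0.073 ] rack [-0.0593 -0.1095] L [0.04  0.061 0.042 0.07 ] ang [ 82.4 -12. ]
   in tool [0.0624 0.0606]
h 0.076 [457. 155.] world [0.6498 0.0705] rack [-0.0519 -0.1113] L [0.045 0.069 0.048 0.078] ang [ 82.4 -12. ]
   in tool [0.0606 0.0681]
```

{"api": "send_rows", "payload": {
  "rows": [
    {"gripper":1,"tx":0,"ty":0.0015,"tz":0,"twist":0},
    {"gripper":1,"tx":0,"ty":0.003,"tz":0,"twist":0},
    {"gripper":1,"tx":0,"ty":0.003,"tz":0,"twist":0}
  ]
}}

```text
t: 21.02
tool_pos: [0.579, 0.0166, 0.2177]
orientation: [[0.099, 0.995, 0.0], [0.995, -0.099, 0.0], [0.0, 0.0, -1.0]]
contact_force: [0.1, 0.6, -0.2]
grip_width: 0.998
gripper_force: 0.0
```

{"api": "send_rows", "payload": {
  "rows": [
    {"gripper":1,"tx":0,"ty":0.001,"tz":0,"twist":0},
    {"gripper":1,"tx":0,"ty":0.0015,"tz":0,"twist":0},
    {"gripper":1,"tx":0,"ty":0.0015,"tz":0,"twist":0}
  ]
}}

```text
t: 21.4
tool_pos: [0.5804, 0.0165, 0.2177]
orientation: [[0.099, 0.995, 0.0], [0.995, -0.099, -0.0], [0.0, 0.0, -1.0]]
contact_force: [-0.3, -0.1, -0.2]
grip_width: 1.004
gripper_force: 0.1
```

{"api": "send_rows", "payload": {
  "rows": [
    {"gripper":1,"tx":0,"ty":0.001,"tz":0,"twist":0},
    {"gripper":1,"tx":0,"ty":0.002,"tz":0,"twist":0},
    {"gripper":1,"tx":0,"ty":0.002,"tz":0,"twist":0}
  ]
}}

```text
t: 21.78
tool_pos: [0.5817, 0.0164, 0.2178]
orientation: [[0.099, 0.995, -0.004], [0.995, -0.099, 0.0], [-0.0, -0.004, -1.0]]
contact_force: [-17.3, 0.2, 10.3]
grip_width: 1.002
gripper_force: 8.4
```

{"api": "send_rows", "payload": {
  "rows": [
    {"gripper":1,"tx":0,"ty":0.001,"tz":0,"twist":0},
    {"gripper":1,"tx":0,"ty":0.0015,"tz":0,"twist":0},
    {"gripper":1,"tx":0,"ty":0.0015,"tz":0,"twist":0}
  ]
}}

```text
t: 22.15
tool_pos: [0.5824, 0.0163, 0.2178]
orientation: [[0.098, 0.995, -0.007], [0.995, -0.098, 0.0], [-0.0, -0.007, -1.0]]
contact_force: [-31.7, 1.5, 20.6]
grip_width: 0.998
gripper_force: 16.6
```

Run:
```python
from h import *
s=st();print(rk(s['tool_pos']))
im=capture('wrist');cv2.imwrite('pics/w6.png',im[:,:,::-1]);tins(im,s,'wrist',(.088,.076))
```

```text
t 22.15 tcp [0.5824 0.0163 0.2178] yaw 84.35 zax [-0.0071  0.0003 -1.    ] F [-31.6989   1.4638  20.599 ] grip 0.998 16.6
[-0.1135 -0.1719]
h 0.088 [478. 295.] world [0.6601 0.0175] rack [-0.0363 -0.1629] L [0.053 0.031 0.058 0.03 ] ang [ -5.4 -80.1]
   in tool [0.0089 0.0772]
h 0.076 [478. 295.] world [0.6687 0.0085] rack [-0.0268 -0.1711] L [0.06  0.035 0.065 0.034] ang [ -5.4 -80.1]
   in tool [0.0007 0.0866]
h 0.088 [440. 155.] world [0.6421 0.0731] rack [-0.0597 -0.1095] L [0.04  0.061 0.042 0.069] ang [ 81.5 -12. ]
   in tool [0.0623 0.0539]
h 0.076 [440. 155.] world [0.6486 0.0707] rack [-0.0531 -0.1112] L [0.045 0.069 0.047 0.078] ang [ 81.5 -12. ]
   in tool [0.0606 0.0605]
```

{"api": "send_rows", "payload": {
  "rows": [
    {"gripper":1,"tx":0,"ty":-0.025,"tz":0,"twist":0},
    {"gripper":1,"tx":0,"ty":-0.052,"tz":0,"twist":0},
    {"gripper":1,"tx":0.035,"ty":-0.055,"tz":0,"twist":0},
    {"gripper":1,"tx":0.063,"ty":-0.055,"tz":0,"twist":0},
    {"gripper":1,"tx":0.063,"ty":-0.055,"tz":0,"twist":0}
  ]
}}

```text
t: 22.82
tool_pos: [0.5354, 0.0856, 0.2178]
orientation: [[0.097, 0.995, 0.001], [0.995, -0.097, 0.0], [0.0, 0.001, -1.0]]
contact_force: [0.5, -0.5, -0.3]
grip_width: 1.002
gripper_force: 0.0
```

{"api": "send_rows", "payload": {
  "rows": [
    {"gripper":1,"tx":0,"ty":0.015,"tz":0,"twist":0},
    {"gripper":1,"tx":0,"ty":0.025,"tz":0,"twist":0},
    {"gripper":1,"tx":0,"ty":0.034,"tz":0,"twist":0},
    {"gripper":1,"tx":0,"ty":0.042,"tz":0,"twist":0},
    {"gripper":1,"tx":0,"ty":0.047,"tz":0,"twist":0}
  ]
}}

```text
t: 23.45
tool_pos: [0.5825, 0.0794, 0.2176]
orientation: [[0.099, 0.995, -0.0], [0.995, -0.099, -0.0], [-0.0, -0.0, -1.0]]
contact_force: [-1.7, 0.6, 1.3]
grip_width: 1.004
gripper_force: 0.8
```

{"api": "send_rows", "payload": {
  "rows": [
    {"gripper":1,"tx":0,"ty":0.002,"tz":0,"twist":0},
    {"gripper":1,"tx":0,"ty":0.0035,"tz":0,"twist":0},
    {"gripper":1,"tx":0,"ty":0.0035,"tz":0,"twist":0}
  ]
}}

```text
t: 23.82
tool_pos: [0.5856, 0.0793, 0.2176]
orientation: [[0.099, 0.995, 0.0], [0.995, -0.099, 0.0], [0.0, 0.0, -1.0]]
contact_force: [0.5, -0.3, -0.1]
grip_width: 1.0
gripper_force: 0.0
```

Run:
```python
from h import *
s=st();print(rk(s['tool_pos']))
```

```text
t 23.82 tcp [0.5856 0.0793 0.2176] yaw 84.34 zax [ 0.  0. -1.] F [ 0.463  -0.2765 -0.0525] grip 1.0 0.0
[-0.1166 -0.1089]
```

{"api": "send_rows", "payload": {
  "rows": [
    {"gripper":1,"tx":0,"ty":0.001,"tz":0,"twist":0},
    {"gripper":1,"tx":0,"ty":0.002,"tz":0,"twist":0},
    {"gripper":1,"tx":0,"ty":0.002,"tz":0,"twist":0}
  ]
}}

```text
t: 24.2
tool_pos: [0.5873, 0.0791, 0.2178]
orientation: [[0.099, 0.995, -0.002], [0.995, -0.099, -0.0], [-0.0, -0.002, -1.0]]
contact_force: [-9.6, -0.2, 4.7]
grip_width: 0.997
gripper_force: 4.9
```

{"api": "send_rows", "payload": {
  "rows": [
    {"gripper":1,"tx":0,"ty":0.001,"tz":0,"twist":0},
    {"gripper":1,"tx":0,"ty":0.001,"tz":0,"twist":0}
  ]
}}

```text
t: 24.45
tool_pos: [0.5877, 0.0791, 0.2179]
orientation: [[0.099, 0.995, -0.004], [0.995, -0.099, -0.0], [-0.001, -0.004, -1.0]]
contact_force: [-20.8, -0.9, 13.1]
grip_width: 0.996
gripper_force: 10.8
```

{"api": "send_rows", "payload": {
  "rows": [
    {"gripper":1,"tx":0,"ty":-0.025,"tz":0,"twist":0},
    {"gripper":1,"tx":0,"ty":-0.052,"tz":0,"twist":0},
    {"gripper":1,"tx":0.035,"ty":-0.055,"tz":0,"twist":0},
    {"gripper":1,"tx":0.067,"ty":-0.055,"tz":0,"twist":0},
    {"gripper":1,"tx":0.067,"ty":-0.055,"tz":0,"twist":0}
  ]
}}

```text
t: 25.08
tool_pos: [0.5405, 0.1526, 0.2178]
orientation: [[0.096, 0.995, 0.001], [0.995, -0.096, 0.0], [0.0, 0.001, -1.0]]
contact_force: [0.4, 0.3, -0.3]
grip_width: 1.001
gripper_force: 0.0
```

{"api": "send_rows", "payload": {
  "rows": [
    {"gripper":1,"tx":0,"ty":0.015,"tz":0,"twist":0},
    {"gripper":1,"tx":0,"ty":0.025,"tz":0,"twist":0},
    {"gripper":1,"tx":0,"ty":0.034,"tz":0,"twist":0},
    {"gripper":1,"tx":0,"ty":0.043,"tz":0,"twist":0},
    {"gripper":1,"tx":0,"ty":0.05,"tz":0,"twist":0}
  ]
}}

```text
t: 25.7
tool_pos: [0.5895, 0.1459, 0.2195]
orientation: [[0.1, 0.995, -0.006], [0.995, -0.1, -0.001], [-0.002, -0.005, -1.0]]
contact_force: [-87.1, -10.6, 77.1]
grip_width: 1.0
gripper_force: 54.5
```

{"api": "send_rows", "payload": {
  "rows": [
    {"gripper":1,"tx":0,"ty":0.002,"tz":0,"twist":0},
    {"gripper":1,"tx":0,"ty":0.003,"tz":0,"twist":0},
    {"gripper":1,"tx":0,"ty":0.003,"tz":0,"twist":0}
  ]
}}

```text
t: 26.08
tool_pos: [0.5923, 0.146, 0.2226]
orientation: [[0.099, 0.995, -0.001], [0.995, -0.099, -0.0], [-0.0, -0.001, -1.0]]
contact_force: [-67.4, -8.5, 65.0]
grip_width: 1.001
gripper_force: 44.3
```

Run:
```python
from h import *
s=st();print(rk(s['tool_pos']))
im=capture('top');tins(im[:210,:345],None,'top',(.1,.088,.076))
```

```text
t 26.07 tcp [0.5923 0.146  0.2226] yaw 84.32 zax [-0.0012 -0.0002 -1.    ] F [-67.3776  -8.4564  65.0385] grip 1.001 44.3
[-0.1166 -0.0419]
h 0.1 [278. 176.] world [0.6593 0.0103] rack [-0.0363 -0.1702] L [0.034 0.047 0.034 0.047] ang [-91.6 178.3]
h 0.088 [278. 176.] world [0.6616 0.0102] rack [-0.034 -0.17 ] L [0.035 0.048 0.034 0.048] ang [-91.6 178.3]
h 0.076 [278. 176.] world [0.664  0.0102] rack [-0.0317 -0.1698] L [0.035 0.048 0.035 0.048] ang [-91.6 178.3]
h 0.1 [256. 174.] world [0.6658 0.0755] rack [-0.0363 -0.1047] L [0.041 0.044 0.04  0.044] ang [-91.6 178.6]
h 0.088 [256. 174.] world [0.6683 0.076 ] rack [-0.034  -0.1039] L [0.041 0.045 0.041 0.045] ang [-91.6 178.6]
h 0.076 [256. 174.] world [0.6707 0.0765] rack [-0.0317 -0.1032] L [0.041 0.045 0.041 0.045] ang [-91.6 178.6]
h 0.1 [184.  89.] world [0.9479 0.2989] rack [0.2219 0.1459] L [0.176 0.069 0.175 0.069] ang [ -89.4 -178.6]
h 0.088 [184.  89.] world [0.9526 0.3013] rack [0.2264 0.1488] L [0.178 0.069 0.177 0.069] ang [ -89.4 -178.6]
h 0.076 [184.  89.] world [0.9574 0.3037] rack [0.2309 0.1516] L [0.179 0.07  0.178 0.07 ] ang [ -89.4 -178.6]
```

{"api": "send_rows", "payload": {
  "rows": [
    {"gripper":1,"tx":0,"ty":-0.015,"tz":0,"twist":0},
    {"gripper":1,"tx":0,"ty":-0.04,"tz":0,"twist":0},
    {"gripper":1,"tx":0,"ty":-0.08,"tz":0,"twist":0},
    {"gripper":1,"tx":0,"ty":-0.1,"tz":-0.02,"twist":0},
    {"gripper":1,"tx":0,"ty":-0.1,"tz":-0.06,"twist":0}
  ]
}}

```text
t: 26.75
tool_pos: [0.4928, 0.1557, 0.2772]
orientation: [[0.098, 0.995, -0.003], [0.995, -0.098, -0.001], [-0.001, -0.003, -1.0]]
contact_force: [-0.3, 0.3, 0.9]
grip_width: 0.997
gripper_force: 0.0
```

Run:
```python
from h import *
s=st();print(rk(s['tool_pos']))
im=capture('top');tins(im[:210,:345],None,'top',(.1,))
b=capture('side')[:,:,::-1];c=cv2.resize(b[170:300,160:320],None,fx=3,fy=3,interpolation=cv2.INTER_CUBIC)
a=im[:,:,::-1][130:205,200:345];a=cv2.resize(a,None,fx=3.3,fy=3.3,interpolation=cv2.INTER_CUBIC)
o=np.zeros((a.shape[0]+c.shape[0]-50,480,3),np.uint8);o=np.zeros((a.shape[0]+c.shape[0],max(a.shape[1],c.shape[1]),3),np.uint8)
o[:a.shape[0],:a.shape[1]]=a;o[a.shape[0]:,:c.shape[1]]=c;o=cv2.resize(o,None,fx=.93,fy=.93);print(o.shape);cv2.imwrite('pics/both.png',o)
```

```text
t 26.75 tcp [0.4928 0.1557 0.2772] yaw 84.37 zax [-0.0032 -0.0008 -1.    ] F [-0.332   0.2709  0.8699] grip 0.997 0.0
[-0.2166 -0.0422]
h 0.1 [278. 176.] world [0.6593 0.0103] rack [-0.0363 -0.1702] L [0.034 0.047 0.034 0.047] ang [-91.6 178.3]
h 0.1 [256. 174.] world [0.6658 0.0755] rack [-0.0363 -0.1047] L [0.041 0.044 0.04  0.044] ang [-91.6 178.6]
h 0.1 [236. 173.] world [0.6718 0.1389] rack [-0.0368 -0.041 ] L [0.047 0.044 0.047 0.044] ang [ -7.1 -98.1]
h 0.1 [184.  89.] world [0.9478 0.2989] rack [0.2218 0.1459] L [0.176 0.068 0.175 0.068] ang [ -89.4 -178.6]
(593, 446, 3)
```

View pics/both.png

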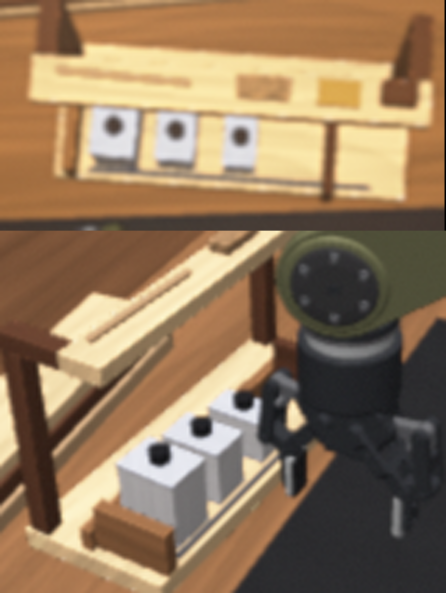

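Top: the three tins stand upright at the rail, left to right large (113,130), middle (176,132), small (240,135), with the bookend at (330,160). The side crop agrees. Next, the bookend with shut fingers.

{"api": "send_rows", "payload": {
  "rows": [
    {"gripper":0,"tx":-0.04,"ty":0,"tz":0,"twist":0},
    {"gripper":0,"tx":-0.1,"ty":0,"tz":0,"twist":0},
    {"gripper":0,"tx":-0.16,"ty":0,"tz":0,"twist":0},
    {"gripper":0,"tx":-0.22,"ty":0,"tz":0,"twist":0},
    {"gripper":0,"tx":-0.275,"ty":0,"tz":0,"twist":0}
  ],
  "squeeze": 20
}}

```text
t: 27.48
tool_pos: [0.4663, -0.1202, 0.2773]
orientation: [[0.099, 0.995, 0.0], [0.995, -0.099, -0.0], [-0.0, 0.0, -1.0]]
contact_force: [1.2, 0.6, -0.3]
grip_width: -0.002
gripper_force: 0.0
```

{"api": "send_rows", "payload": {
  "rows": [
    {"gripper":0,"tx":-0.013,"ty":0.03,"tz":0,"twist":0},
    {"gripper":0,"tx":-0.013,"ty":0.075,"tz":0,"twist":0},
    {"gripper":0,"tx":-0.013,"ty":0.115,"tz":0,"twist":0},
    {"gripper":0,"tx":-0.013,"ty":0.132,"tz":0.02,"twist":0},
    {"gripper":0,"tx":-0.013,"ty":0.132,"tz":0.05,"twist":0}
  ]
}}

```text
t: 28.1
tool_pos: [0.5977, -0.1443, 0.2266]
orientation: [[0.099, 0.995, 0.001], [0.995, -0.099, -0.0], [-0.0, 0.001, -1.0]]
contact_force: [-0.4, 0.2, -1.0]
grip_width: 0.002
gripper_force: 0.0
```

{"api": "send_rows", "payload": {
  "rows": [
    {"gripper":0,"tx":0.003,"ty":0,"tz":0.004,"twist":0},
    {"gripper":0,"tx":0.01,"ty":0,"tz":0.004,"twist":0},
    {"gripper":0,"tx":0.02,"ty":0,"tz":0.004,"twist":0},
    {"gripper":0,"tx":0.03,"ty":0,"tz":0.004,"twist":0},
    {"gripper":0,"tx":0.04,"ty":0,"tz":0.004,"twist":0}
  ]
}}

```text
t: 28.72
tool_pos: [0.6007, -0.1032, 0.2242]
orientation: [[0.098, 0.995, 0.001], [0.995, -0.098, -0.0], [-0.0, 0.001, -1.0]]
contact_force: [-1.1, 0.2, -0.2]
grip_width: -0.002
gripper_force: 0.0
```

Run:
```python
from h import *
s=st();print(rk(s['tool_pos']))
```

```text
t 28.73 tcp [ 0.6007 -0.1032  0.2242] yaw 84.36 zax [ 0.0008 -0.0002 -1.    ] F [-1.0868  0.1878 -0.1821] grip -0.002 0.0
[-0.0832 -0.289 ]
```

{"api": "send_rows", "payload": {
  "rows": [
    {"gripper":0,"tx":0.01,"ty":0,"tz":0,"twist":0},
    {"gripper":0,"tx":0.02,"ty":0,"tz":0,"twist":0},
    {"gripper":0,"tx":0.03,"ty":0,"tz":0,"twist":0},
    {"gripper":0,"tx":0.039,"ty":0,"tz":0,"twist":0},
    {"gripper":0,"tx":0.048,"ty":0,"tz":0,"twist":0}
  ]
}}

```text
t: 29.35
tool_pos: [0.6054, -0.0558, 0.2237]
orientation: [[0.099, 0.995, 0.0], [0.995, -0.099, -0.0], [-0.0, 0.0, -1.0]]
contact_force: [-0.9, -1.7, 1.8]
grip_width: 0.002
gripper_force: 0.0
```

{"api": "send_rows", "payload": {
  "rows": [
    {"gripper":0,"tx":0.008,"ty":0,"tz":0,"twist":0},
    {"gripper":0,"tx":0.016,"ty":0,"tz":0,"twist":0},
    {"gripper":0,"tx":0.024,"ty":0,"tz":0,"twist":0},
    {"gripper":0,"tx":0.032,"ty":0,"tz":0,"twist":0},
    {"gripper":0,"tx":0.04,"ty":0,"tz":0,"twist":0}
  ]
}}

```text
t: 29.98
tool_pos: [0.6093, -0.0161, 0.2236]
orientation: [[0.099, 0.995, -0.0], [0.995, -0.099, -0.0], [-0.0, -0.0, -1.0]]
contact_force: [-0.3, -4.0, 0.3]
grip_width: -0.001
gripper_force: 0.0
```

Run:
```python
from h import *
s=st();print(rk(s['tool_pos']))
im=capture('top');tins(im[:210,:345],None,'top',(.1,.088,.076))
```

```text
t 29.98 tcp [ 0.6093 -0.0161  0.2236] yaw 84.33 zax [-0.0001 -0.0001 -1.    ] F [-0.2519 -3.9818  0.3253] grip -0.001 0.0
[-0.0834 -0.2015]
h 0.1 [256. 174.] world [0.6658 0.0755] rack [-0.0363 -0.1047] L [0.041 0.044 0.04  0.044] ang [-91.6 178.6]
h 0.088 [256. 174.] world [0.6683 0.076 ] rack [-0.034  -0.1039] L [0.041 0.045 0.041 0.045] ang [-91.6 178.6]
h 0.076 [256. 174.] world [0.6707 0.0765] rack [-0.0317 -0.1032] L [0.041 0.045 0.041 0.045] ang [-91.6 178.6]
h 0.1 [236. 173.] world [0.6718 0.1389] rack [-0.0368 -0.041 ] L [0.047 0.044 0.047 0.044] ang [ -7.1 -98.1]
h 0.088 [236. 173.] world [0.6743 0.14  ] rack [-0.0344 -0.0397] L [0.047 0.044 0.047 0.044] ang [ -7.1 -98.1]
h 0.076 [236. 173.] world [0.6767 0.141 ] rack [-0.0321 -0.0384] L [0.048 0.045 0.048 0.044] ang [ -7.1 -98.1]
h 0.1 [185.  89.] world [0.9474 0.2974] rack [0.2215 0.1443] L [0.179 0.069 0.178 0.069] ang [ -89.9 -179.1]
h 0.088 [185.  89.] world [0.9522 0.2997] rack [0.2261 0.1471] L [0.181 0.069 0.18  0.069] ang [ -89.9 -179.1]
h 0.076 [185.  89.] world [0.9569 0.3021] rack [0.2306 0.15  ] L [0.182 0.07  0.181 0.07 ] ang [ -89.9 -179.1]
```

{"api": "send_rows", "payload": {
  "rows": [
    {"gripper":0,"tx":0.008,"ty":0,"tz":0,"twist":0},
    {"gripper":0,"tx":0.016,"ty":0,"tz":0,"twist":0},
    {"gripper":0,"tx":0.024,"ty":0,"tz":0,"twist":0},
    {"gripper":0,"tx":0.031,"ty":0,"tz":0,"twist":0},
    {"gripper":0,"tx":0.037,"ty":0,"tz":0,"twist":0}
  ]
}}

```text
t: 30.65
tool_pos: [0.6129, 0.0207, 0.2236]
orientation: [[0.099, 0.995, -0.0], [0.995, -0.099, -0.0], [-0.0, -0.0, -1.0]]
contact_force: [-2.4, -6.3, -0.3]
grip_width: 0.004
gripper_force: 0.0
```

{"api": "send_rows", "payload": {
  "rows": [
    {"gripper":0,"tx":0.004,"ty":0,"tz":0,"twist":0},
    {"gripper":0,"tx":0.008,"ty":0,"tz":0,"twist":0},
    {"gripper":0,"tx":0.011,"ty":0,"tz":0,"twist":0},
    {"gripper":0,"tx":0.013,"ty":0,"tz":0,"twist":0}
  ]
}}

```text
t: 31.15
tool_pos: [0.6142, 0.0333, 0.2236]
orientation: [[0.099, 0.995, -0.0], [0.995, -0.099, -0.0], [-0.0, -0.0, -1.0]]
contact_force: [-1.7, -5.5, 0.2]
grip_width: -0.001
gripper_force: 0.0
```

Run:
```python
from h import *
s=st();print(rk(s['tool_pos']))
im=capture('top');tins(im[:210,:345],None,'top',(.1,.088))
```

```text
t 31.15 tcp [0.6142 0.0333 0.2236] yaw 84.34 zax [-0.0005 -0.0003 -1.    ] F [-1.707  -5.5291  0.2273] grip -0.001 0.0
[-0.0835 -0.1518]
h 0.1 [236. 172.] world [0.6724 0.1407] rack [-0.0363 -0.0391] L [0.059 0.048 0.059 0.048] ang [-91.6 178.9]
h 0.088 [236. 172.] world [0.6749 0.1418] rack [-0.034  -0.0378] L [0.06  0.048 0.06  0.048] ang [-91.6 178.9]
h 0.1 [184.  89.] world [0.9478 0.2989] rack [0.2218 0.1459] L [0.176 0.068 0.175 0.068] ang [ -89.4 -178.6]
h 0.088 [184.  89.] world [0.9526 0.3013] rack [0.2263 0.1487] L [0.178 0.069 0.177 0.069] ang [ -89.4 -178.6]
```

{"api": "send_rows", "payload": {
  "rows": [
    {"gripper":0,"tx":0.002,"ty":0,"tz":0,"twist":0},
    {"gripper":0,"tx":0.004,"ty":0,"tz":0,"twist":0},
    {"gripper":0,"tx":0.006,"ty":0,"tz":0,"twist":0},
    {"gripper":0,"tx":0.007,"ty":0,"tz":0,"twist":0}
  ]
}}

```text
t: 31.7
tool_pos: [0.6148, 0.0395, 0.2236]
orientation: [[0.099, 0.995, -0.001], [0.995, -0.099, -0.002], [-0.002, -0.001, -1.0]]
contact_force: [-3.0, -17.1, 2.1]
grip_width: 0.003
gripper_force: 0.0
```

{"api": "send_rows", "payload": {
  "rows": [
    {"gripper":0,"tx":0.0015,"ty":0,"tz":0,"twist":0},
    {"gripper":0,"tx":0.003,"ty":0,"tz":0,"twist":0},
    {"gripper":0,"tx":0.003,"ty":0,"tz":0,"twist":0}
  ]
}}

```text
t: 32.08
tool_pos: [0.6151, 0.0405, 0.2236]
orientation: [[0.101, 0.995, -0.002], [0.995, -0.101, -0.004], [-0.004, -0.001, -1.0]]
contact_force: [-6.8, -29.5, 2.4]
grip_width: -0.002
gripper_force: 0.0
```

Run:
```python
from h import *
s=st();print(rk(s['tool_pos']))
im=capture('top')
tins(im[:210,:345],None,'top',(.1,))
cv2.imwrite('pics/t9.png',im[:,:,::-1])
```

```text
t 32.08 tcp [0.6151 0.0405 0.2236] yaw 84.23 zax [-0.0017 -0.0041 -1.    ] F [ -6.767  -29.5178   2.4007] grip -0.002 0.0
[-0.0834 -0.1446]
h 0.1 [233. 172.] world [0.6727 0.1488] rack [-0.0369 -0.0311] L [0.047 0.06  0.047 0.06 ] ang [ -5.1 -96.1]
h 0.1 [184.  89.] world [0.9478 0.2989] rack [0.2218 0.1459] L [0.176 0.068 0.175 0.068] ang [ -89.4 -178.6]
```

{"api": "send_rows", "payload": {
  "rows": [
    {"gripper":0,"tx":-0.01,"ty":0,"tz":0,"twist":0},
    {"gripper":0,"tx":-0.03,"ty":0,"tz":0,"twist":0},
    {"gripper":0,"tx":-0.04,"ty":-0.04,"tz":0,"twist":0},
    {"gripper":0,"tx":-0.04,"ty":-0.1,"tz":-0.01,"twist":0},
    {"gripper":0,"tx":-0.04,"ty":-0.16,"tz":-0.05,"twist":0}
  ]
}}

```text
t: 32.75
tool_pos: [0.4577, 0.018, 0.2675]
orientation: [[0.099, 0.995, -0.003], [0.995, -0.099, 0.0], [0.0, -0.003, -1.0]]
contact_force: [1.0, 0.3, 1.8]
grip_width: 0.001
gripper_force: 0.0
```

Run:
```python
from h import *
s=st();print(rk(s['tool_pos']))
im=capture('top');tins(im[:210,:345],None,'top',(.1,))
b=capture('side')[:,:,::-1];c=cv2.resize(b[180:300,160:300],None,fx=3.2,fy=3.2,interpolation=cv2.INTER_CUBIC)
a=im[:,:,::-1][150:200,205:305];a=cv2.resize(a,None,fx=4.48,fy=4.2,interpolation=cv2.INTER_CUBIC)
o=np.vstack([a,c]);print(o.shape);cv2.imwrite('pics/both2.png',o)
```

```text
t 32.75 tcp [0.4577 0.018  0.2675] yaw 84.32 zax [-0.0031  0.0005 -1.    ] F [1.0166 0.3231 1.8138] grip 0.001 0.0
[-0.2377 -0.1827]
h 0.1 [242. 173.] world [0.6693 0.1193] rack [-0.0373 -0.0607] L [0.049 0.119 0.049 0.119] ang [ -5.1 -96.1]
h 0.1 [188.  87.] world [0.9542 0.2867] rack [0.2294 0.1343] L [0.202 0.082 0.2   0.082] ang [ -89.8 -179.1]
(594, 448, 3)
```

View pics/both2.png

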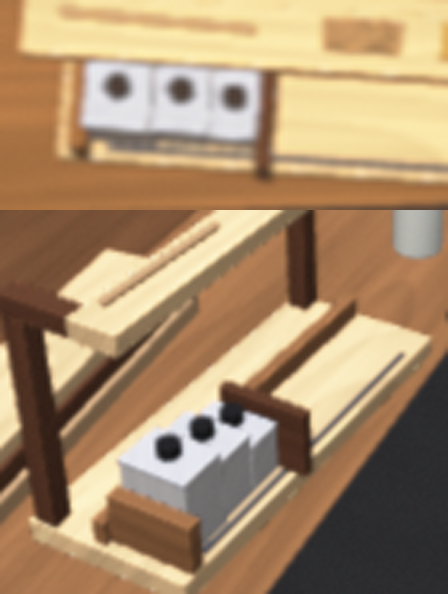

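Both views show the row closed (119 mm in total) between the end piece and the bookend, in the right order. One numeric check that the fronts are in line, meaning the backs are on the rail.

Run:
```python
from h import *
im=capture('top')[:,:,::-1].copy();hsv=cv2.cvtColor(im,cv2.COLOR_BGR2HSV)
m=(hsv[...,1]<40)&(hsv[...,2]>200)
for u in list(range(224,264,3)):
    v=np.where(m[155:200,u])[0]
    if len(v):
        y=on('top',u,165,.1)
        h=.1 if u<239 else .088 if u<252 else .076
        print(u,v.max()+155,'front rack',rk(on('top',u,v.max()+155.5,h)))
```

```text
224 179 front rack [-0.061  -0.0053]
227 179 front rack [-0.0604 -0.0146]
230 179 front rack [-0.0597 -0.0239]
233 180 front rack [-0.0621 -0.0335]
236 180 front rack [-0.0615 -0.0428]
239 180 front rack [-0.0587 -0.0509]
242 180 front rack [-0.058  -0.0602]
245 180 front rack [-0.0573 -0.0696]
248 180 front rack [-0.0566 -0.079 ]
251 180 front rack [-0.0559 -0.0884]
254 181 front rack [-0.0563 -0.0972]
257 182 front rack [-0.0588 -0.1069]
260 181 front rack [-0.0549 -0.1161]
```

```bash
python3 -c "
from workcell import *
print(close_job())"
```

```text
the job is handed in; nothing more can be done
None
```

The three tins stand upright in a closed row (large, middle, small) against the rear rail and the end piece, with the bookend closing them up and no visible gaps. I handed the job in at about 33 s; pushing the large tin to the rail briefly read about 117 N at the wrist, close to the 120 N limit, and I can't rule out a higher peak between readings or that the gripper itself pressed with over 40 N.

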